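Shim the press platen tight against its fence and hold the wedge

TASK

The old wooden T-shaped spacer hanging in the gap between the press platen and its fence is worn: lift it out and drop it into the black reject crate. Then stand shims from the rack side by side on the bed in that gap, as many as it takes, and push the wooden wedge down from its stand into what is left until you feel everything is tight, leaving unused shims in the rack and the other things on the bench where they are. Finish while still gripping the wedge and pressing it down firmly, about 15 N; do not let go.

Things in the scene. Friction and masses are not known exactly. Their poses are not given: they have to be found in the camera images.
- bed: grey base plate of the pressing station, fixed, 180 (x) x 270 (y) x 10 mm; origin at z = 0 under the plate, 5 mm to +y of its centre. On it stand the fence at +y and the platen at -y, both 60 mm tall, tops at z = 70 mm. The gap between them runs along x, is 20 to 36 mm wide, 60 mm deep (its floor is the bed's top, z = 10 mm), open at top and ends
- fence: fixed steel block 140 (x) x 40 (y) x 60 mm on the bed, same axes as the bed; origin at the bottom edge of its gap face; the block extends to its +y
- fence_face (a point): on the fence's gap face: middle of the top edge (z = 70 mm). The gap lies on its -y side
- platen: fixed aluminium platen 140 x 140 x 60 mm with a thin black rubber pad on top, same axes as the bed; origin at the centre of its underside, on the bed
- platen_face (a point): on the platen's gap face: middle of the top edge (z = 70 mm). Gap width = distance from here to fence_face along the bed's y
- old_spacer: worn dark wooden T: a web 24 (x) x 8 (y) x 30 mm with a cross head 24 (x) x 80 (y) x 24 mm on top of it, 80 g. Its head rests on the tops of fence and platen, across the gap, web hanging into it, axes along the bed's within 3 degrees. Origin: centre of the web's lower end; the head lies 30 to 54 mm above it. Grip the head across its 24 mm
- crate: black open reject crate, fixed, outside 150 (x) x 140 (y) x 70 mm tall, walls 5 mm; origin under its centre
- rack: wooden stock rack, fixed, 60 x 110 mm, 28 mm tall; three slots 13 (y) x 40 (x) mm, 30 mm apart along its y, with their floor at 6 mm; origin under its centre; one shim stands upright in each slot
- shim1: aluminium shim plate 36 (x) x 10 (y) x 95 (z) mm, 90 g, upright; origin at the centre of its underside. All three are alike. Grip it across its 36 mm width near the top: standing in the gap it rises 35 mm above fence and platen
- shim2: second shim, same as shim1
- shim3: third shim, same as shim1
- stand: fixed dark steel wedge stand, two uprights 80 mm tall, 38 mm apart inside along x (10 mm thick, 40 mm in y), on a foot 70 (x) x 60 (y) mm; origin under the middle of the wedge; the wedge hangs in it by the ends of its head, axes as the stand's
- wedge: wooden wedge, 100 g, thin end down. Blade 34 mm wide (x), 66 mm long: a flat upright face at y = 0 looking to +y; the other face slopes to -y, 3 mm thick at the lower end, 1 mm more every 4 mm. Origin: lower end, mid width, on the flat face. It starts with the flat face to the side on which the fence is of the gap (within 40 degrees)
- wedge_head (a point): centre of the wedge's grip head, 81 mm above and 10 mm to -y of the wedge's origin; the head is 50 (x) x 20 (y) x 30 mm, grip it across the 50 mm. With its flat face against the shims the wedge jams in a rest gap of 5 to 17 mm; in a wider one it drops to the bed and holds nothing: another shim is needed
- mug_mark (a point): white mug, 90 mm tall; bystander, leave it
- tape_mark (a point): roll of paper tape, 90 mm across, lying flat; bystander, leave it
- jar_mark (a point): small amber jar, 70 mm tall; bystander, leave it
- can_mark (a point): spray can, 170 mm tall; bystander, leave it
- carton: long cardboard carton, 300 x 70 x 60 mm; bystander, leave it
- driver: screwdriver lying on the bench; bystander, leave it

How it is judged:
On the way, in this order (a step that is already met when the one before it is completed fails the run):
1. the old spacer lies in the reject crate, let go (x of old_spacer in the frame of crate between -0.075 and 0.075 m and y of old_spacer in the frame of crate between -0.07 and 0.07 m and z of old_spacer in the frame of crate below 0.065 m and linear speed of old_spacer below 0.03 m/s and contact force between old_spacer and the fingers below 0.1 N), for 0.2 s.
2. at least one shim stands on the bed in the gap (((x of shim1 in the frame of bed between -0.05 and 0.05 m and y of shim1 in the frame of bed between 0.03 and 0.08 m and z of shim1 in the frame of bed below 0.014 m and angle between shim1's own z axis and vertical below 0.2 rad) or (x of shim2 in the frame of bed between -0.05 and 0.05 m and y of shim2 in the frame of bed between 0.03 and 0.08 m and z of shim2 in the frame of bed below 0.014 m and angle between shim2's own z axis and vertical below 0.2 rad) or (x of shim3 in the frame of bed between -0.05 and 0.05 m and y of shim3 in the frame of bed between 0.03 and 0.08 m and z of shim3 in the frame of bed below 0.014 m and angle between shim3's own z axis and vertical below 0.2 rad))), for 0.2 s.
At the end, for the whole second after the job is handed in: Old spacer at rest in the crate; each shim upright within 11 degrees, on the bed in the gap (4 mm) or in the rack; wedge upright within 11 degrees, at least 6 mm into the gap, clear of the bed; the stack presses on platen and fence with over 2 N each; the fingers still hold the wedge with over 2 N (all of step 1 and x of wedge in the frame of bed between -0.05 and 0.05 m and y of wedge in the frame of bed between 0.03 and 0.08 m and z of wedge in the frame of bed between 0.0125 and 0.064 m and angle between wedge's own z axis and vertical below 0.2 rad and contact force between any of wedge, shim1, shim2, shim3 and platen above 2 N and contact force between any of wedge, shim1, shim2, shim3 and fence above 2 N and contact force between the fingers and wedge above 2 N and ((x of shim1 in the frame of bed between -0.05 and 0.05 m and y of shim1 in the frame of bed between 0.03 and 0.08 m and z of shim1 in the frame of bed below 0.014 m and angle between shim1's own z axis and vertical below 0.2 rad) or (horizontal distance between shim1 and rack below 0.05 m and height (world z) of shim1 below 0.012 m and angle between shim1's own z axis and vertical below 0.2 rad)) and ((x of shim2 in the frame of bed between -0.05 and 0.05 m and y of shim2 in the frame of bed between 0.03 and 0.08 m and z of shim2 in the frame of bed below 0.014 m and angle between shim2's own z axis and vertical below 0.2 rad) or (horizontal distance between shim2 and rack below 0.05 m and height (world z) of shim2 below 0.012 m and angle between shim2's own z axis and vertical below 0.2 rad)) and ((x of shim3 in the frame of bed between -0.05 and 0.05 m and y of shim3 in the frame of bed between 0.03 and 0.08 m and z of shim3 in the frame of bed below 0.014 m and angle between shim3's own z axis and vertical below 0.2 rad) or (horizontal distance between shim3 and rack below 0.05 m and height (world z) of shim3 below 0.012 m and angle between shim3's own z axis and vertical below 0.2 rad))); the arm keeps its last pose, push and grip.
It fails at once if a bystander is shifted by more than 30 mm (distance of any of mug_mark, tape_mark, jar_mark, can_mark, carton, driver from where it was at the start of the episode above 0.03 m).
It also fails if it takes over 72 s, if anything falls off the work surface, if the arm or the gripper's body presses on something with over 40 N, if the wrist force passes 120 N, or if a joint passes its speed limit or range.

ROBOT

A 7-joint arm with a two-finger parallel gripper is mounted at the origin on the work surface. World frame = base frame: x ahead of the robot, y to its left, z up, the work surface at z = 0. Lengths are in m, angles in rad, forces in N, time in s.
With the tool pointing down it reaches from about 0.4 to 0.9 m from the base axis. Payload 5.5 kg.
Tool frame: the origin (TCP) lies between the finger pads; the fingertips stand 8 mm ahead of it and the grasp point (between the pads) lies 11 mm behind it; z points along the fingers, y is the direction in which the jaws open and shut (so a half turn about z gives the same grasp; the last joint's range is limited). The gripper opens to 92 mm and grips with 3 to 60 N. Pads are 19 mm wide; open, the fingers measure 130 mm over their backs; the gripper's body (75 mm by 190 mm) begins 47 mm behind the grasp point.
Start: joints at [1.531, 0.501, -0.427, 1.55, 0.221, 1.138, -0.21], TCP at [0.194, -0.62, 0.235] pointing down, gripper open.
Joint ranges: [-2.88, 2.88], [-0.31, 2.03], [-1.54, 1.56], [0.2, 2.42], [-1.41, 4.55], [0.19, 2.02], [-2.57, 2.57]. Speed limits (rad/s): [2.57, 2.57, 3.14, 3.14, 3.14, 3.14, 3.14].

INTERFACE

Orientations are given as a unit quaternion [w, x, y, z].
In Python, from cell import env, camera gives the robot as it stands. The module is installed in compiled form; this text tells all that it offers.
- The arm moves only by the shell command python3 -m pendant 'ROWS' [FORCE]. ROWS is JSON, a list of rows, each a list of 3 entries, a list of its own where there are three numbers: the shift along the world's x, y, z in mm, then the turn about the world's z in degrees, then the finger opening in mm, from 0 to 91.8. In form: [[[x, y, z], roll, jaw], ...]. A call has 1 to 5 rows; each row is the pose to reach, as a shift and turn from the pose commanded when the call began; what a row does not reach only later rows make up. A row lasts 1/12 s, in which the tool goes at most 41.7 mm and 7.16 degrees, less where a joint would pass 70% of its speed; a pose out of reach is approached as far as the arm can. A call with a gripper value outside its range is refused whole. The fingers move at their own pace and stop on an object; FORCE is the grip in N (left out, the last holds). Time passes only in rows, so rows that repeat a pose let the fingers close. It gives the time, the measured TCP pose, the force and the opening at its end, in the units of the state.
- env.observe(): the state, without advancing time (a new reading comes with each control period).
- camera(name): name is "scene" or "top"; returns a dict with "img" (400x640x3 uint8, red, green, blue), "z_map" (400x640 float32, m along the optical axis (not along the pixel's ray), 0 where there is no reading), "fovy" (degrees; the focal length in pixels is half the picture's height over the tangent of half this angle, whatever the lens; pixels are square), "cx", "cy" (the principal point, pixels), "k1" (the pictures are not rectified: a ray, as slopes to the right and down, at radius r is drawn at 1 + k1 r^2 times it, then the intrinsics apply), "camera_from_world" (4x4, takes a point from world to camera coordinates). Camera axes: x right, y down, z forward; pixel columns grow to the right and rows downward; lengths in m; the calibration is good to about 2 mm. A picture is of the moment at which its call begins.
- env.finish_job(): hands the job in, once; it reports no verdict.
The state is a dict: "time": time; "joints": joint angles; "joint_vel": joint speeds; "joint_efforts": joint torques, N m; "ee_pos": TCP position; "eef_rot": TCP orientation; "wrist_force": force on the tool from outside, world axes, zero at the start; "ft_torque": the same for the moment, N m; "opening": finger opening in m.
Only numpy, scipy, OpenCV 4.12 (cv2) and the standard library are available. Lean on these libraries where they do the work, as an engineer would, in place of code of your own. Each camera call takes 0.05 s, during which the arm holds its last target. There are 200 camera calls.

## Working session

There is one attempt and no reset: what is moved stays moved. The work goes in short steps, Python scripts to look and compute and a shell command to move; the robot and the scene stay as the last step left them, time stands still between calls to the robot, and variables do not carry over. Pictures are saved under pics/ and viewed, about 8 in all and at most 12, crops included, and the job is handed in when it is done.

```bash
mkdir -p pics; cat > h.py <<'E'
import numpy as np, cv2
from cell import env, camera
def cloud(c):
    "world point per pixel from the z map"
    h,w=c["z_map"].shape; f=h/2/np.tan(np.radians(c["fovy"])/2)
    u,v=np.meshgrid(np.arange(w),np.arange(h))
    K=np.array([[f,0,c["cx"]],[0,f,c["cy"]],[0,0,1.]])
    p=cv2.undistortPoints(np.stack([u,v],-1).reshape(-1,1,2).astype(float),K,np.array([c["k1"],0,0,0.])).reshape(h,w,2)
    z=c["z_map"]; P=np.dstack([p[...,0]*z,p[...,1]*z,z])
    T=np.linalg.inv(np.array(c["camera_from_world"]))
    W=P@T[:3,:3].T+T[:3,3]; W[z==0]=np.nan
    return W
def save(n,img): cv2.imwrite("pics/"+n,np.ascontiguousarray(img[...,::-1]))
E
python3 - <<'E'
from h import *
s=env.observe();print({k:np.round(v,3).tolist() for k,v in s.items()})
for n in("scene","top"):
    c=camera(n);save(n+"0.png",c["img"]);T=np.linalg.inv(c["camera_from_world"]);print(n,c["fovy"],c["cx"],c["cy"],c["k1"],T.round(3).tolist())
    np.savez(n+"0.npz",W=cloud(c),img=c["img"])
E
```

```text
{'time': 0.0, 'joints': [1.531, 0.502, -0.427, 1.551, 0.221, 1.138, -0.21], 'joint_vel': [-0.001, -0.001, -0.001, -0.001, -0.0, -0.001, 0.001], 'joint_efforts': [0.0, -56.659, -5.816, -27.911, -0.068, 0.031, 0.0], 'ee_pos': [0.194, -0.62, 0.234], 'eef_rot': [-0.001, 0.989, 0.151, -0.0], 'wrist_force': [0.203, 0.246, -0.209], 'ft_torque': [0.031, 0.003, -0.041], 'opening': 0.092}
scene 43.62743958165542 325.969545533087 196.03865373156694 -0.02715434341332191 [[0.62, 0.64, -0.454, 1.266], [0.784, -0.514, 0.347, -0.555], [-0.012, -0.571, -0.821, 1.305], [0.0, 0.0, 0.0, 1.0]]
top 47.20507047771173 322.9182169986372 201.9711539557333 -0.053024786342829415 [[-0.002, -0.988, 0.154, 0.349], [-1.0, 0.005, 0.015, -0.043], [-0.016, -0.154, -0.988, 1.511], [0.0, 0.0, 0.0, 1.0]]
```

View pics/scene0.png

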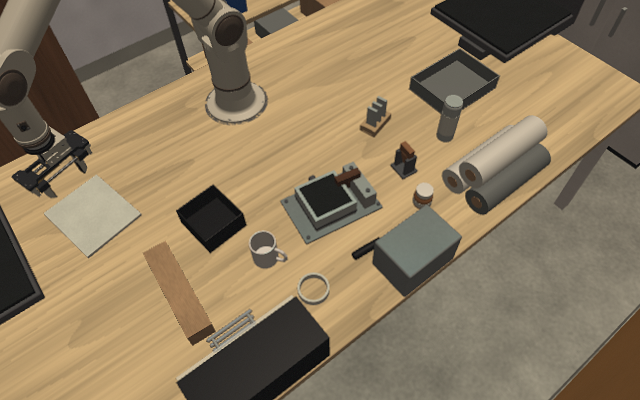

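View pics/top0.png

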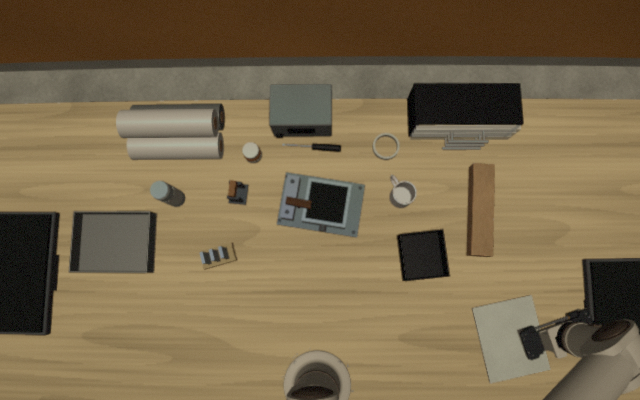

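The top view shows the bed at (321,205), the spacer head at (298,203), the crate at (424,255), the rack at (218,256) and the stand with the wedge at (236,192). The mug is at (402,193), the jar at (251,151), the can at (168,193) and the carton at (481,210).

```bash
python3 - <<'E'
from h import *
A=np.load("top0.npz");B=np.load("scene0.npz")
a=cv2.resize(A["img"][165:275,190:370],None,fx=4,fy=4,interpolation=cv2.INTER_CUBIC)
save("crops1.png",a)
b=cv2.resize(B["img"][85:245,275:435],None,fx=3.7,fy=3.7,interpolation=cv2.INTER_CUBIC); save("crops2.png",b)
W=A["W"]
def blobs(W,lo,hi,nm,minn=15):
    m=((W[...,2]>lo)&(W[...,2]<hi)&(W[...,0]>.3)&(W[...,0]<.8)&(abs(W[...,1])<.5)).astype(np.uint8)
    n,l,st,_=cv2.connectedComponentsWithStats(m,connectivity=4)
    for i in range(1,n):
        if st[i,4]<minn: continue
        p=W[l==i]; r=cv2.minAreaRect((p[:,:2]*1000).astype(np.float32))
        print(nm,st[i].tolist(),"c",np.round(r[0],1),"sz",np.round(r[1],1),"ang",round(r[2],1),"z",np.round(np.median(p[:,2])*1000,1))
for nm,W in(("top",A["W"]),("scene",B["W"])):
    for lo,hi in((.005,.016),(.021,.034),(.062,.078),(.086,.104),(.104,.15)): print(lo,hi); blobs(W,lo,hi,nm)
E
```

```text
0.005 0.016
top [290, 144, 12, 3, 19] c [777.3  71.3] sz [37.4  8.2] ang 78.6 z 13.2
top [285, 172, 81, 68, 1033] c [576.9 -12.7] sz [272.3 191.4] ang 80.2 z 10.6
top [283, 177, 3, 11, 21] c [651.9 109.6] sz [ 7.1 34.3] ang 89.0 z 9.2
top [237, 184, 13, 20, 128] c [614.8 249.9] sz [39.6 65.9] ang 82.9 z 9.3
top [394, 186, 6, 9, 23] c [ 624.9 -262.1] sz [12.6 29.6] ang 52.5 z 7.3
top [400, 186, 7, 7, 24] c [ 628.1 -289. ] sz [21.5 16.8] ang 15.6 z 7.7
top [276, 188, 43, 44, 406] c [532.6  85.9] sz [185.8  96.6] ang 43.4 z 10.5
top [404, 188, 7, 12, 25] c [ 608.5 -303.3] sz [35.4 16.3] ang 24.9 z 7.1
top [395, 195, 5, 6, 15] c [ 596.7 -266.3] sz [18.3 10.6] ang 6.1 z 7.9
top [228, 200, 15, 5, 35] c [584.4 272.3] sz [48.   8.1] ang 81.1 z 9.5
top [434, 232, 5, 10, 22] c [ 467.5 -391.2] sz [29.  13.2] ang 9.1 z 8.4
top [424, 233, 10, 13, 60] c [ 456.5 -363.5] sz [39.4 22.9] ang 40.1 z 7.0
top [402, 235, 39, 32, 305] c [ 434.3 -337.4] sz [126.9  77.5] ang 54.5 z 7.9
top [410, 248, 9, 7, 24] c [ 419.4 -317.1] sz [19.8 26.8] ang 3.1 z 7.9
top [406, 255, 11, 13, 47] c [ 386.2 -309.2] sz [36.
[... 7687 characters left out ...]
[399, 146, 15, 12, 52] c [618.9 254. ] sz [52.7 19.4] ang 16.2 z 96.4
scene [452, 167, 7, 8, 28] c [765.9 327.2] sz [18.6 31.7] ang 42.5 z 87.5
scene [334, 168, 27, 16, 194] c [572.9  55.4] sz [82.1 29.6] ang 79.1 z 91.8
scene [249, 240, 11, 14, 29] c [ 601.3 -307.1] sz [11.9 48.4] ang 87.7 z 89.7
0.104 0.15
scene [441, 105, 20, 18, 202] c [610.8 457.6] sz [60.5 34.6] ang 30.8 z 126.3
scene [400, 142, 15, 13, 84] c [617.8 260.9] sz [24.2 51.6] ang 85.7 z 108.4
scene [459, 162, 7, 13, 65] c [789.  319.2] sz [ 9.4 21.8] ang 87.1 z 130.0
scene [221, 309, 49, 23, 223] c [ 777.8 -441.3] sz [117.6  43.5] ang 88.8 z 116.6
scene [235, 327, 12, 9, 22] c [ 797.7 -466.3] sz [32.   4.3] ang 89.7 z 126.1
```

View pics/crops1.png

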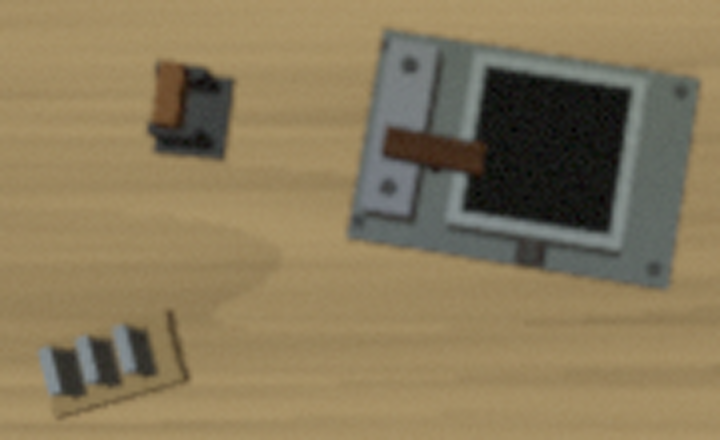

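View pics/crops2.png

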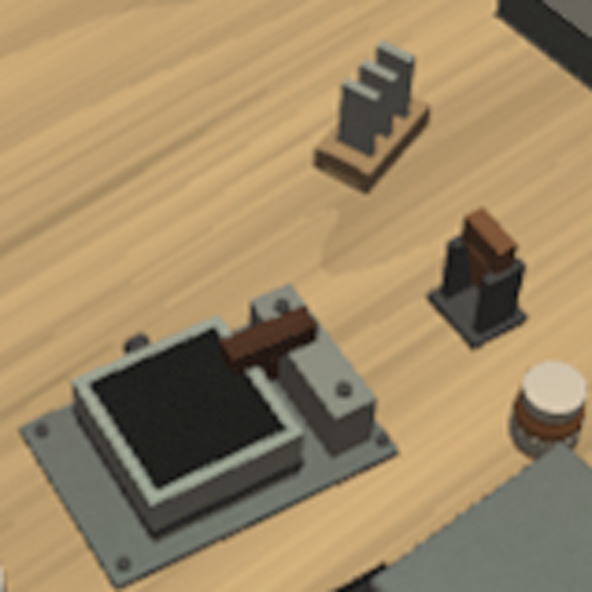

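The crops show the T head across the gap, tilted about -11°. The three shims stand in the rack at about 16° and the wedge head in the stand at about -6°, and the mug, can and jar are clear of the path. I'll head towards the bed and measure the gap edges by casting rays onto z = 70 mm.

```bash
python3 -m pendant '[[[20,36,0],6,60],[[40,72,0],12,60],[[60,108,0],18,60],[[80,144,0],24,60],[[100,180,0],30,60]]' 30; python3 -m pendant '[[[20,36,0],6,60],[[40,72,0],12,60],[[60,108,0],18,60],[[80,144,0],24,60],[[100,180,0],30,60]]'
cat >> h.py <<'E'
def rayplane(c,uv,z):
    "world xy of pixels uv on plane height z"
    h,w=c["z_map"].shape; f=h/2/np.tan(np.radians(c["fovy"])/2)
    K=np.array([[f,0,c["cx"]],[0,f,c["cy"]],[0,0,1.]])
    p=cv2.undistortPoints(np.asarray(uv,float).reshape(-1,1,2),K,np.array([c["k1"],0,0,0.])).reshape(-1,2)
    T=np.linalg.inv(np.array(c["camera_from_world"])); d=np.c_[p,np.ones(len(p))]@T[:3,:3].T
    o=T[:3,3]; return (o+d*((z-o[2])/d[:,2])[:,None])[:,:2]
E
python3 - <<'E'
from h import *
uv=np.stack(np.meshgrid(np.arange(640),np.arange(400)),-1).reshape(-1,2)
for n in("top","scene"):
    c=camera(n); g=c["img"].mean(2).ravel(); P=rayplane(c,uv,.07)*1000
    zz=cloud(c)[...,2].ravel()*1000
    for yaw in(-9.7,):
        a=np.radians(yaw); R=np.array([[np.cos(a),np.sin(a)],[-np.sin(a),np.cos(a)]])
        q=(P-[577,-14])@R.T
        for x0,x1 in((-60,-22),(22,60)):
            k=(q[:,0]>x0)&(q[:,0]<x1); print(n,x0)
            for y in range(40,112,3):
                s=k&(abs(q[:,1]-y)<1.5)
                print(y,s.sum(),int(g[s].mean()),int(np.nanmedian(zz[s])),end=" | ")
            print()
E
```

```text
time: 0.52
ee_pos: [0.2942, -0.4384, 0.2343]
eef_rot: [-0.0, 0.915, 0.404, -0.0]
wrist_force: [0.3, 0.1, 0.2]
opening: 0.0634
time: 0.93
ee_pos: [0.3941, -0.2585, 0.2346]
eef_rot: [0.0, 0.779, 0.627, -0.0]
wrist_force: [1.0, -1.2, 0.1]
opening: 0.0599
top -60
40 12 72 73 | 43 11 104 72 | 46 11 115 73 | 49 11 115 72 | 52 11 102 69 | 55 11 86 14 | 58 11 85 10 | 61 11 87 10 | 64 12 82 13 | 67 11 80 12 | 70 11 83 12 | 73 10 80 12 | 76 12 60 13 | 79 11 64 42 | 82 12 90 67 | 85 11 104 71 | 88 11 109 71 | 91 10 108 71 | 94 12 101 71 | 97 11 91 70 | 100 12 88 71 | 103 10 94 73 | 106 12 100 75 | 109 10 108 71 | 
top 22
40 11 73 72 | 43 11 111 71 | 46 11 132 71 | 49 10 130 71 | 52 11 117 71 | 55 11 102 11 | 58 11 98 11 | 61 11 98 9 | 64 12 99 9 | 67 10 97 10 | 70 10 96 8 | 73 11 90 10 | 76 11 72 11 | 79 12 69 33 | 82 10 99 62 | 85 12 118 69 | 88 10 123 70 | 91 10 122 71 | 94 11 117 70 | 97 11 109 70 | 100 12 104 73 | 103 11 107 73 | 106 10 105 71 | 109 11 117 69 | 
scene -60
40 10 59 89 | 43 9 84 90 | 46 9 102 88 | 49 10 106 79 | 52 9 91 90 | 55 10 94 90 | 58 9 105 6 | 61 9 89 90 | 64 9 96 88 | 67 10 87 87 | 70 9 88 85 | 73 10 73 90 | 76 8 63 76 | 79 10 59 78 | 82 10 84 79 | 85 9 88 85 | 88 9 94 86 | 91 9 99 73 | 94 9 84 89 | 97 10 81 81 | 100 9 66 88 | 103 8 63 82 | 106 11 69 89 | 109 8 83 81 | 
scene 22
40 9 43 70 | 43 10 117 69 | 46 11 156 67 | 49 10 157 68 | 52 9 141 8 | 55 11 117 6 | 58 10 97 12 | 61 10 66 18 | 64 10 55 27 | 67 10 57 33 | 70 10 57 42 | 73 11 57 48 | 76 10 56 59 | 79 10 59 65 | 82 11 104 70 | 85 10 139 66 | 88 10 141 67 | 91 9 140 68 | 94 10 136 67 | 97 10 127 68 | 100 10 116 67 | 103 10 106 70 | 106 10 114 69 | 109 10 126 67 |
```

Both views put the gap edges at y' of about 53 and 81.6, so the gap is about 28.6 mm. Two shims leave about 8.6 mm of rest gap, which the wedge can jam in. The bed yaw is -9.7°. Next I go to the spacer.

```bash
python3 -m pendant '[[[20,35,0],0,60],[[40,70,0],0,60],[[59,105,0],0,60],[[79,140,0],0,60],[[99,175,0],0,60]]'; python3 -m pendant '[[[20,36,0],1,60],[[40,72,-20],1,60],[[60,108,-55],1,60],[[79,141,-90],1,60],[[79,141,-120],1,60]]';python3 -m pendant '[[[0,0,-31],0,60],[[0,0,-31],0,60]]'
```

```text
time: 1.45
ee_pos: [0.4931, -0.0845, 0.2346]
eef_rot: [0.0, 0.781, 0.624, -0.0]
wrist_force: [0.5, -0.5, 0.1]
opening: 0.0602
time: 1.87
ee_pos: [0.5731, 0.0568, 0.1244]
eef_rot: [0.001, 0.774, 0.633, 0.003]
wrist_force: [0.9, 0.1, 1.4]
opening: 0.0597
time: 2.03
ee_pos: [0.5652, 0.0525, 0.0863]
eef_rot: [-0.004, 0.775, 0.632, -0.004]
wrist_force: [-1.4, -0.7, -0.5]
opening: 0.0602
```

```bash
python3 -m pendant '[[[0,0,0],0,60],[[0,0,0],0,60]]'
```

```text
time: 2.2
ee_pos: [0.5707, 0.0517, 0.094]
eef_rot: [0.0, 0.776, 0.631, 0.0]
wrist_force: [0.3, -0.5, 1.2]
opening: 0.0602
```

```bash
python3 -m pendant '[[[1,6,-11],0,60],[[1,6,-11],0,60],[[1,6,-11],0,60]]'; python3 -m pendant '[[[0,0,0],0,18],[[0,0,0],0,18],[[0,0,0],0,18],[[0,0,0],0,18],[[0,0,0],0,18]]' 30
```

```text
time: 2.45
ee_pos: [0.5714, 0.0581, 0.0828]
eef_rot: [0.001, 0.775, 0.632, 0.0]
wrist_force: [0.2, 0.0, -0.7]
opening: 0.0605
time: 2.87
ee_pos: [0.5711, 0.0582, 0.082]
eef_rot: [0.0, 0.775, 0.632, 0.0]
wrist_force: [-0.2, 0.3, -0.1]
opening: 0.0311
```

```bash
python3 -m pendant '[[[0,0,0],0,18],[[0,0,0],0,18],[[0,0,30],0,18],[[0,0,60],0,18],[[0,0,90],0,18]]'; python3 -m pendant '[[[-14,-35,0],0,18],[[-29,-71,0],0,18],[[-44,-107,0],0,18],[[-59,-143,0],0,18],[[-74,-179,0],0,18]]'; python3 -m pendant '[[[-15,-36,0],0,18],[[-30,-72,0],0,18],[[-45,-108,0],0,18],[[-60,-144,0],0,18],[[-74,-180,0],0,18]]';python3 -c "
from h import *
c=camera('scene');save('s2.png',c['img'][100:300,120:440])"
```

```text
time: 3.28
ee_pos: [0.5701, 0.0584, 0.1721]
eef_rot: [-0.001, 0.775, 0.632, -0.001]
wrist_force: [1.3, -0.1, -0.7]
opening: 0.0239
time: 3.7
ee_pos: [0.4958, -0.1221, 0.1717]
eef_rot: [-0.0, 0.775, 0.632, -0.0]
wrist_force: [1.0, -1.6, -0.8]
opening: 0.0237
time: 4.12
ee_pos: [0.4215, -0.3023, 0.1718]
eef_rot: [-0.0, 0.775, 0.632, -0.0]
wrist_force: [1.5, -0.3, -1.2]
opening: 0.0238
```

View pics/s2.png

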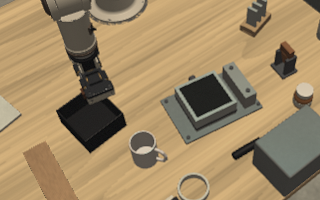

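The spacer is held at about (97,97) in this crop and the gap is empty. I lower it into the crate and release.

```bash
python3 -m pendant '[[[-12,-34,0],0,18],[[-12,-34,-25],0,18],[[-12,-34,-55],0,18],[[-12,-34,-80],0,18],[[-12,-34,-105],0,18]]'; python3 -m pendant '[[[0,0,0],0,18],[[0,0,0],0,50],[[0,0,0],0,50],[[0,0,0],0,50],[[0,0,0],0,50]]' 30
python3 -m pendant '[[[0,0,30],0,50],[[0,0,70],0,50],[[0,0,110],0,60],[[0,36,110],0,60],[[0,72,110],0,60]]'
python3 - <<'E'
from h import *
uv=np.stack(np.meshgrid(np.arange(640),np.arange(400)),-1).reshape(-1,2)
a=np.radians(-9.7); R=np.array([[np.cos(a),np.sin(a)],[-np.sin(a),np.cos(a)]])
for n in("top","scene"):
    c=camera(n); g=cv2.resize(c["img"],None,fx=1,fy=1).mean(2).ravel(); q=(rayplane(c,uv,.07)*1000-[577,-14])@R.T
    for x0,x1 in((-60,-20),(-20,20),(20,60)):
        k=(q[:,0]>x0)&(q[:,0]<x1); print(n,x0,[(y,int(g[k&(abs(q[:,1]-y)<1.2)].mean())) for y in list(range(46,60))+list(range(75,88))])
    W=cloud(c); m=(W[...,2]>.06)&(W[...,2]<.08)&(W[...,0]>.3)&(W[...,0]<.5)&(abs(W[...,1]+.34)<.1)
    r=cv2.minAreaRect((W[m][:,:2]*1000).astype(np.float32));print("crate",r)
    if n=="scene": save("s3.png",cv2.resize(c["img"][170:260,160:280],None,fx=4,fy=4))
    # shims and wedge head
    for nm,(lo,hi,x,y,rr) in dict(s1=(.09,.108,.4195,.2945,.022),s2=(.09,.108,.408,.3218,.02),s3=(.09,.108,.3988,.352,.02),wh=(.1,.125,.614,.261,.04)).items():
        m=(W[...,2]>lo)&(W[...,2]<hi)&(np.hypot(W[...,0]-x,W[...,1]-y)<rr); p=W[m]; r=cv2.minAreaRect((p[:,:2]*1000).astype(np.float32))
        print(nm,m.sum(),np.round(np.median(p,0)*1000,1),np.round(r[0],1),np.round(r[1],1),round(r[2],1))
E
```

```text
time: 4.58
ee_pos: [0.4105, -0.3346, 0.0654]
eef_rot: [-0.0, 0.775, 0.631, 0.0]
wrist_force: [1.1, 0.1, -1.5]
opening: 0.0239
time: 5.0
ee_pos: [0.4122, -0.3355, 0.0686]
eef_rot: [0.002, 0.775, 0.632, 0.0]
wrist_force: [0.3, -0.3, -0.0]
opening: 0.0458
time: 5.42
ee_pos: [0.4132, -0.2651, 0.1805]
eef_rot: [0.004, 0.777, 0.63, 0.001]
wrist_force: [-0.1, 1.5, 0.2]
opening: 0.0596
top -60 [(46, 135), (47, 135), (48, 134), (49, 130), (50, 127), (51, 123), (52, 116), (53, 109), (54, 104), (55, 101), (56, 100), (57, 100), (58, 99), (59, 100), (75, 76), (76, 68), (77, 61), (78, 61), (79, 68), (80, 80), (81, 93), (82, 101), (83, 108), (84, 117), (85, 120), (86, 121), (87, 122)]
top -20 [(46, 132), (47, 133), (48, 132), (49, 129), (50, 125), (51, 121), (52, 115), (53, 110), (54, 104), (55, 102), (56, 100), (57, 99), (58, 100), (59, 100), (75, 80), (76, 72), (77, 65), (78, 62), (79, 70), (80, 80), (81, 88), (82, 101), (83, 108), (84, 116), (85, 120), (86, 122), (87, 122)]
top 20 [(46, 132), (47, 132), (48, 132), (49, 129), (50, 126), (51, 121), (52, 117), (53, 111), (54, 105), (55, 102), (56, 
[... 1042 characters left out ...]
 (82, 107), (83, 120), (84, 130), (85, 136), (86, 140), (87, 140)]
scene 20 [(46, 156), (47, 160), (48, 160), (49, 157), (50, 153), (51, 146), (52, 141), (53, 131), (54, 121), (55, 116), (56, 110), (57, 104), (58, 96), (59, 86), (75, 56), (76, 55), (77, 54), (78, 55), (79, 60), (80, 72), (81, 85), (82, 107), (83, 119), (84, 130), (85, 139), (86, 140), (87, 141)]
crate ((408.7212219238281, -336.2798767089844), (158.7548065185547, 140.71376037597656), 5.891343593597412)
s1 49 [418.1 292.5  96.1] [418.2 293.6] [29.3 36.7] 73.0
s2 43 [408.6 320.8  96.9] [408.7 320.1] [37.6 15. ] 13.8
s3 43 [400.2 349.2  97.7] [399.8 349.3] [37.6 14.9] 7.6
wh 100 [618.9 260.6 108.2] [618.1 260.4] [24.5 50.5] 85.9
```

View pics/s3.png

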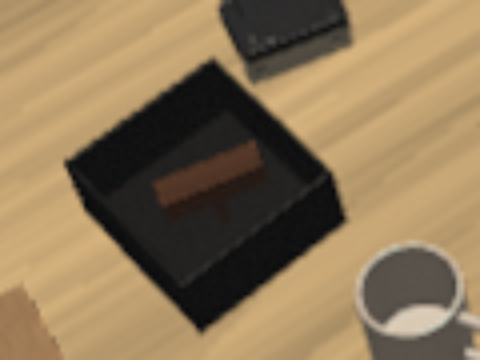

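The spacer lies in the crate at about (208,175) in the crop, well inside the walls. I go to the nearest shim, at (417.3, 292.7) with yaw 16.3°.

```bash
python3 -m pendant '[[[8,40,0],0,60],[[16,80,0],2,60],[[24,120,0],4,60],[[32,160,0],6,60],[[38,200,0],8,60]]'; python3 -m pendant '[[[0,41,0],2,60],[[0,82,0],4,60],[[0,123,0],6,60],[[-5,164,0],8,60],[[-12,204,0],10,60]]'; python3 -m pendant '[[[-8,39,0],4,60],[[-16,78,0],7,60],[[-22,117,-20],10,60],[[-22,150,-40],10,60],[[-22,150,-48],10,60]]'; python3 -m pendant '[[[0,0,0],0,60],[[0,0,0],0,60]]'; python3 -c "
from h import *
s=env.observe();print(s['ee_pos'],np.degrees(2*np.arctan2(s['eef_rot'][2],s['eef_rot'][1]))+90,s['joints'])"
```

```text
time: 5.93
ee_pos: [0.4498, -0.0614, 0.178]
eef_rot: [0.001, 0.729, 0.685, 0.0]
wrist_force: [1.3, -0.0, -0.7]
opening: 0.0599
time: 6.35
ee_pos: [0.4376, 0.1432, 0.1779]
eef_rot: [0.001, 0.666, 0.746, 0.001]
wrist_force: [0.5, 0.1, 0.1]
opening: 0.0599
time: 6.77
ee_pos: [0.412, 0.3004, 0.1288]
eef_rot: [-0.002, 0.595, 0.804, 0.003]
wrist_force: [-0.9, 0.9, 0.3]
opening: 0.0601
time: 6.93
ee_pos: [0.4148, 0.2909, 0.1289]
eef_rot: [0.0, 0.599, 0.801, -0.001]
wrist_force: [0.5, -0.3, 0.4]
opening: 0.0601
[0.41483194 0.29091763 0.12889629] 196.40331894593658 [ 0.10864304  0.54926252 -0.97227537  1.9844094   0.57695167  0.91322317
 -0.88049171]
```

```bash
python3 -m pendant '[[[2,2,-15],0,60],[[2,2,-30],0,60],[[2,2,-42],0,60],[[2,2,-49],0,60],[[2,2,-49],0,60]]'; python3 -m pendant '[[[0,0,0],0,30],[[0,0,0],0,30],[[0,0,0],0,30],[[0,0,0],0,30],[[0,0,0],0,30]]' 30; python3 -m pendant '[[[0,0,0],0,30],[[0,0,12],0,30],[[0,0,25],0,30],[[0,0,50],0,30],[[0,0,80],0,30]]'
```

```text
time: 7.35
ee_pos: [0.4172, 0.2913, 0.0791]
eef_rot: [0.0, 0.6, 0.8, -0.001]
wrist_force: [0.0, -0.1, -0.0]
opening: 0.0601
time: 7.77
ee_pos: [0.4173, 0.2935, 0.0803]
eef_rot: [0.0, 0.599, 0.8, 0.0]
wrist_force: [-0.4, -0.4, 1.7]
opening: 0.0359
time: 8.18
ee_pos: [0.4158, 0.2928, 0.1606]
eef_rot: [-0.001, 0.599, 0.801, -0.001]
wrist_force: [1.2, -0.2, -1.9]
opening: 0.0357
```

```bash
python3 -m pendant '[[[21,-29,16],-4,30],[[42,-58,16],-8,30],[[64,-87,16],-12,30],[[86,-116,16],-16,30],[[108,-145,16],-20,30]]'; python3 -m pendant '[[[22,-30,0],-3,30],[[44,-60,0],-6,30],[[66,-89,0],-6,30],[[66,-89,0],-6,30],[[66,-89,0],-6,30]]'; python3 - <<'E'
from h import *
s=env.observe();print(s['ee_pos'],np.degrees(2*np.arctan2(s['eef_rot'][2],s['eef_rot'][1]))+90)
uv=np.stack(np.meshgrid(np.arange(640),np.arange(400)),-1).reshape(-1,2)
a=np.radians(-9.7); R=np.array([[np.cos(a),np.sin(a)],[-np.sin(a),np.cos(a)]])
print((s['ee_pos'][:2]*1000-[577,-14])@R.T)
c=camera("scene");save("s4.png",cv2.resize(c["img"][120:240,270:430],None,fx=4,fy=4,interpolation=cv2.INTER_CUBIC))
E
```

```text
time: 8.6
ee_pos: [0.5261, 0.147, 0.1775]
eef_rot: [0.001, 0.73, 0.683, 0.001]
wrist_force: [0.7, 0.1, -0.9]
opening: 0.0358
time: 9.02
ee_pos: [0.5923, 0.0564, 0.1766]
eef_rot: [0.0, 0.766, 0.643, 0.0]
wrist_force: [-0.9, 1.2, -0.4]
opening: 0.036
[0.59232755 0.0564044  0.17660487] 170.03964039653556
[ 3.24602618 71.98039575]
```

View pics/s4.png

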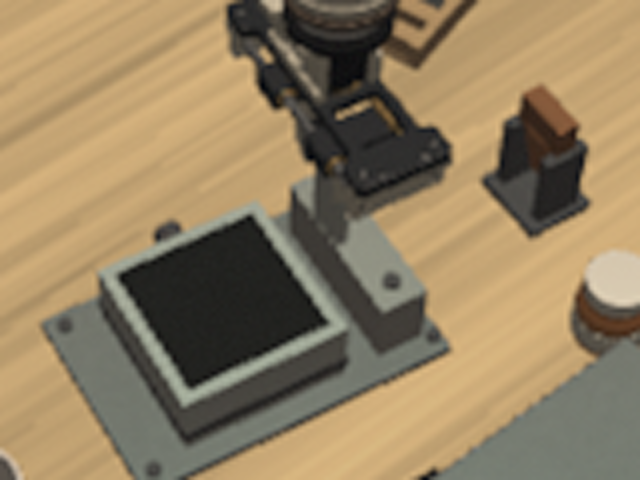

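The shim hangs upright above the gap at about (330,205) in the crop. I lower it in steps and watch the force.

```bash
python3 -m pendant '[[[0,2,-10],0,30],[[0,2,-20],0,30],[[0,2,-30],0,30],[[0,2,-38],0,30],[[0,2,-38],0,30]]'; python3 -m pendant '[[[0,0,-10],0,30],[[0,0,-20],0,30],[[0,0,-30],0,30],[[0,0,-40],0,30],[[0,0,-44],0,30]]'; python3 -m pendant '[[[0,0,-3],0,30],[[0,0,-6],0,30],[[0,0,-8],0,30],[[0,0,-8],0,30]]'
```

```text
time: 9.48
ee_pos: [0.5896, 0.0641, 0.1392]
eef_rot: [-0.001, 0.763, 0.646, -0.001]
wrist_force: [-8.0, 0.1, 17.8]
opening: 0.0354
time: 9.9
ee_pos: [0.5892, 0.0658, 0.0974]
eef_rot: [-0.001, 0.763, 0.647, -0.0]
wrist_force: [-18.3, 0.8, 45.1]
opening: 0.036
time: 10.23
ee_pos: [0.589, 0.0655, 0.0898]
eef_rot: [-0.001, 0.763, 0.647, -0.001]
wrist_force: [-15.9, 0.2, 39.5]
opening: 0.0357
```

That was unexpected resistance: the shim hit the fence top, because I read the pose before it had settled. I back off upwards and look.

```bash
python3 -m pendant '[[[0,-2,20],0,30],[[0,-2,50],0,30],[[0,-2,85],0,30],[[0,-2,85],0,30],[[0,-2,85],0,30]]'; python3 - <<'E'
from h import *
s=env.observe();print(s['ee_pos'])
a=np.radians(-9.7); R=np.array([[np.cos(a),np.sin(a)],[-np.sin(a),np.cos(a)]])
print((s['ee_pos'][:2]*1000-[577,-14])@R.T)
c=camera("scene");save("s5.png",cv2.resize(c["img"][110:230,270:430],None,fx=4,fy=4,interpolation=cv2.INTER_CUBIC))
E
```

```text
time: 10.65
ee_pos: [0.5919, 0.0605, 0.1722]
eef_rot: [0.001, 0.764, 0.646, 0.001]
wrist_force: [-0.2, -0.0, -1.1]
opening: 0.0359
[0.5918918  0.06045752 0.17217976]
[ 2.13359804 75.90214806]
```

View pics/s5.png

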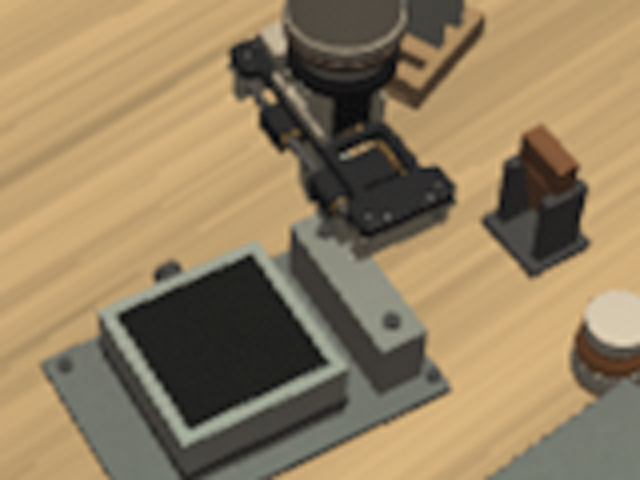

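```bash
python3 - <<'E'
from h import *
a=np.radians(-9.7); R=np.array([[np.cos(a),np.sin(a)],[-np.sin(a),np.cos(a)]])
c=camera("scene"); W=cloud(c)*1000
q=(W[...,:2]-[577,-14])@R.T
m=(abs(q[...,0]-2)<60)&(abs(q[...,1]-72)<35)&(W[...,2]>85)&(W[...,2]<200)
v,u=np.where(m)
for r in range(v.min(),v.max()+1):
    k=m[r]; 
    if r>=v.max()-16: print(r,[(int(x),*np.round([*q[r,x],W[r,x,2]]).astype(int)) for x in np.where(k)[0][::2]])
print(env.observe()['ee_pos'])
save("s6.png",cv2.resize(c["img"][150:182,335:390],None,fx=12,fy=12,interpolation=cv2.INTER_CUBIC))
E
```

```text
155 [(344, np.int64(-28), np.int64(63), np.int64(177))]
156 [(344, np.int64(-26), np.int64(62), np.int64(175))]
157 [(345, np.int64(-21), np.int64(63), np.int64(176))]
158 [(345, np.int64(-21), np.int64(63), np.int64(171))]
159 [(345, np.int64(-19), np.int64(62), np.int64(169))]
160 [(346, np.int64(-17), np.int64(64), np.int64(165))]
161 []
162 [(348, np.int64(-11), np.int64(68), np.int64(160))]
163 [(348, np.int64(-14), np.int64(69), np.int64(151))]
164 [(348, np.int64(-13), np.int64(69), np.int64(147))]
165 [(349, np.int64(-4), np.int64(67), np.int64(154)), (352, np.int64(15), np.int64(65), np.int64(176)), (354, np.int64(29), np.int64(63), np.int64(193))]
166 [(350, np.int64(-1), np.int64(69), np.int64(152)), (352, np.int64(10), np.int64(68), np.int64(164)), (354, np.int64(26), np.int64(65), np.int64(184))]
167 [(351, np.int64(4), np.int64(69), np.int64(152)), (353, np.int64(20), np.int64(66), np.int64(173)), (355, np.int64(32), np.int64(65), np.int64(187))]
168 [(351, np.int64(6), np.int64(68), np.int64(150)), (353, np.int64(24), np.int64(63), np.int64(174)), (355, np.int64(32), np.int64(65), np.int64(182))]
169 [(352, np.int64(10), np.int64(69), np.int64(150)), (354, np.int64(29), np.int64(64), np.int64(175)), (356, np.int64(38), np.int64(65), np.int64(184))]
170 [(353, np.int64(26), np.int64(63), np.int64(166)), (355, np.int64(34), np.int64(64), np.int64(175))]
171 [(354, np.int64(22), np.int64(69), np.int64(154))]
[0.58993987 0.05940403 0.16953225]
```

View pics/s6.png

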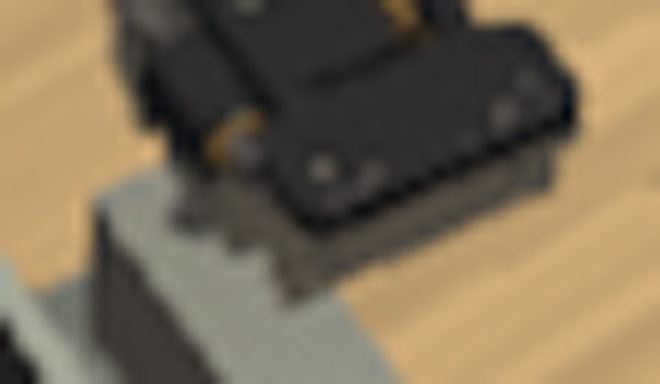

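The image and depth agree that the shim slid up in the fingers: its bottom is 22 mm below the TCP and it is still upright. The fingers are about 21 mm wide and fit the 29 mm gap. I'll set it down mid-gap with the fingers inside, release, then regrip near its top.

```bash
python3 -m pendant '[[[-1,-8,0],0,30],[[-1,-8,0],0,30],[[-1,-8,-20],0,30],[[-1,-8,-40],0,30],[[-1,-8,-60],0,30]]'; python3 -m pendant '[[[0,0,-10],0,30],[[0,0,-14],0,30],[[0,0,-14],0,30],[[0,0,-14],0,30]]'; python3 -c "
from h import *
s=env.observe();print(s['ee_pos'],s['wrist_force'])"
```

```text
time: 11.17
ee_pos: [0.5896, 0.0506, 0.1093]
eef_rot: [-0.0, 0.764, 0.645, -0.0]
wrist_force: [0.7, 0.1, -1.0]
opening: 0.0359
time: 11.5
ee_pos: [0.5903, 0.0516, 0.0972]
eef_rot: [-0.0, 0.764, 0.645, 0.0]
wrist_force: [0.5, 0.0, -1.2]
opening: 0.0359
[0.59029544 0.05155924 0.09716982] [ 0.5258965   0.02276325 -1.21431487]
```

Positioned at (590, 51.6). I lower it with force checks.

```bash
python3 -m pendant '[[[0,0,-8],0,30],[[0,0,-16],0,30],[[0,0,-24],0,30],[[0,0,-24],0,30]]'; python3 -m pendant '[[[0,0,-7],0,30],[[0,0,-14],0,30],[[0,0,-14],0,30]]'; python3 -m pendant '[[[0,0,-7],0,30],[[0,0,-14],0,30],[[0,0,-20],0,30],[[0,0,-20],0,30]]'
```

```text
time: 11.83
ee_pos: [0.5888, 0.0508, 0.0711]
eef_rot: [-0.001, 0.764, 0.645, -0.001]
wrist_force: [-0.9, -1.3, -1.7]
opening: 0.0356
time: 12.08
ee_pos: [0.5891, 0.051, 0.0573]
eef_rot: [-0.001, 0.764, 0.645, -0.001]
wrist_force: [-0.1, -0.8, -1.1]
opening: 0.036
time: 12.42
ee_pos: [0.5889, 0.0511, 0.0372]
eef_rot: [-0.001, 0.764, 0.645, -0.001]
wrist_force: [-0.0, -0.1, -2.2]
opening: 0.036
```

```bash
python3 -m pendant '[[[0,0,-2],0,30],[[0,0,-4],0,30],[[0,0,-4],0,30]]'; python3 -m pendant '[[[0,0,0],0,44],[[0,0,0],0,44],[[0,0,0],0,44],[[0,0,0],0,44]]'; python3 -m pendant '[[[0,0,15],0,44],[[0,0,30],0,44],[[0,0,45],0,44],[[0,0,50],0,44],[[0,0,50],0,44]]';  python3 -m pendant '[[[0,0,0],0,44],[[0,0,0],0,30],[[0,0,0],0,30],[[0,0,0],0,30],[[0,0,0],0,30]]'; python3 - <<'E'
from h import *
s=env.observe();print(s['ee_pos'])
c=camera("scene");save("s7.png",cv2.resize(c["img"][110:230,270:430],None,fx=4,fy=4,interpolation=cv2.INTER_CUBIC))
E
```

```text
time: 12.67
ee_pos: [0.5899, 0.0513, 0.0346]
eef_rot: [-0.0, 0.764, 0.645, -0.0]
wrist_force: [0.6, -0.0, -0.8]
opening: 0.0355
time: 13.0
ee_pos: [0.5903, 0.0513, 0.0351]
eef_rot: [0.0, 0.764, 0.645, 0.0]
wrist_force: [0.4, -0.1, 0.5]
opening: 0.0438
time: 13.42
ee_pos: [0.5919, 0.0516, 0.0878]
eef_rot: [0.002, 0.764, 0.645, 0.002]
wrist_force: [1.2, 0.2, -0.0]
opening: 0.0439
time: 13.83
ee_pos: [0.5895, 0.0511, 0.0842]
eef_rot: [-0.0, 0.764, 0.645, -0.001]
wrist_force: [-0.8, 0.1, -0.2]
opening: 0.0357
[0.58945448 0.05113824 0.08420715]
```

View pics/s7.png

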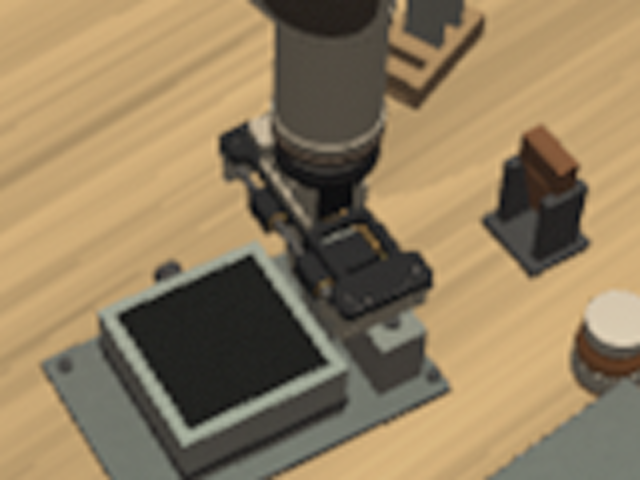

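Regripped (35.7 mm) near the top. I slide the shim to the fence until I feel it.

```bash
python3 -m pendant '[[[0,2,1],0,30],[[1,4,1],0,30],[[1,6,1],0,30],[[1,8,1],0,30],[[1,8,1],0,30]]'; python3 -m pendant '[[[0,1,0],0,30],[[0,2,0],0,30],[[0,2,0],0,30]]'; python3 -m pendant '[[[0,1,0],0,30],[[0,1,0],0,30]]'
```

```text
time: 14.3
ee_pos: [0.5909, 0.0603, 0.0858]
eef_rot: [-0.0, 0.764, 0.645, 0.0]
wrist_force: [-1.1, 0.2, -0.7]
opening: 0.0361
time: 14.55
ee_pos: [0.591, 0.0613, 0.0858]
eef_rot: [0.0, 0.764, 0.645, -0.0]
wrist_force: [-0.7, -0.2, -1.4]
opening: 0.0355
time: 14.72
ee_pos: [0.591, 0.0616, 0.0858]
eef_rot: [0.0, 0.764, 0.645, -0.0]
wrist_force: [0.3, -2.1, -1.7]
opening: 0.0354
```

Contact with the fence at TCP y' of about 76.8, as expected. I release and fetch the second (middle) shim.

```bash
python3 -m pendant '[[[0,-1,-2],0,30],[[0,-1,-2],0,56],[[0,-1,-2],0,56],[[0,-1,-2],0,56],[[0,-1,-2],0,56]]'; python3 -m pendant '[[[0,0,25],0,60],[[0,0,55],0,60],[[0,0,85],0,60],[[-20,30,85],3,60],[[-41,60,85],7,60]]'; python3 -m pendant '[[[-23,32,0],4,60],[[-46,64,0],8,60],[[-69,96,0],12,60],[[-92,128,0],16,60],[[-115,160,0],19,60]]';  python3 -m pendant '[[[-14,20,-20],0,60],[[-27,40,-35],0,60],[[-27,40,-40],0,60],[[-27,40,-40],0,60],[[-27,40,-40],0,60]]'; python3 -m pendant '[[[0,0,0],0,60],[[0,0,0],0,60]]'; python3 - <<'E'
from h import *
s=env.observe();print(s['ee_pos'],np.degrees(2*np.arctan2(s['eef_rot'][2],s['eef_rot'][1]))+90)
a=np.radians(-9.7); R=np.array([[np.cos(a),np.sin(a)],[-np.sin(a),np.cos(a)]])
for n in("top","scene"):
    c=camera(n); W=cloud(c)*1000; q=(W[...,:2]-[577,-14])@R.T
    m=(abs(q[...,0])<60)&(abs(q[...,1]-72)<30)&(W[...,2]>93)&(W[...,2]<125)
    p=q[m]; r=cv2.minAreaRect(p.astype(np.float32)); print(n,m.sum(),np.round(r[0],1),np.round(r[1],1),round(r[2],1),np.median(W[...,2][m]))
    save("s8%s.png"%n,cv2.resize(c["img"][110:230,270:430],None,fx=4,fy=4))
E
```

```text
time: 15.13
ee_pos: [0.5909, 0.0616, 0.0838]
eef_rot: [-0.0, 0.764, 0.645, 0.0]
wrist_force: [-0.0, -0.4, 0.2]
opening: 0.0547
time: 15.55
ee_pos: [0.5524, 0.1203, 0.1709]
eef_rot: [0.002, 0.725, 0.689, 0.002]
wrist_force: [-0.2, 1.8, -0.7]
opening: 0.0603
time: 15.97
ee_pos: [0.4337, 0.2825, 0.169]
eef_rot: [0.0, 0.598, 0.801, 0.0]
wrist_force: [0.7, 0.9, 0.2]
opening: 0.0599
time: 16.38
ee_pos: [0.4082, 0.3209, 0.1287]
eef_rot: [0.0, 0.599, 0.801, -0.0]
wrist_force: [1.0, -0.6, 0.9]
opening: 0.0599
time: 16.55
ee_pos: [0.4094, 0.3205, 0.1293]
eef_rot: [0.0, 0.6, 0.8, 0.0]
wrist_force: [0.5, 0.3, -0.3]
opening: 0.0599
[0.40935646 0.32047574 0.1293329 ] 196.208836961434
top 44 [ 2.8 77.1] [35.3 10.5] 0.3 105.07291570389876
scene 52 [ 4.  75.1] [13.3 40.4] 85.1 101.87862125091485
```

Shim 1 stands at y' of about 76.5 with its top at z = 105. Now I grip shim 2.

```bash
python3 -m pendant '[[[-1,1,-15],0,60],[[-1,1,-30],0,60],[[-1,1,-42],0,60],[[-1,1,-49],0,60],[[-1,1,-49],0,60]]'; python3 -m pendant '[[[0,0,0],0,30],[[0,0,0],0,30],[[0,0,0],0,30],[[0,0,0],0,30],[[0,0,0],0,30]]' 40; python3 -m pendant '[[[0,0,0],0,30],[[0,0,12],0,30],[[0,0,25],0,30],[[0,0,60],0,30],[[0,0,100],0,30]]'; python3 -m pendant '[[[22,-32,0],-4,30],[[44,-64,0],-8,30],[[66,-96,0],-12,30],[[88,-128,0],-16,30],[[110,-160,0],-20,30]]'; python3 -m pendant '[[[22,-34,0],-3,30],[[44,-68,0],-6,30],[[66,-101,0],-6,30],[[71,-110,0],-6,30],[[71,-110,0],-6,30]]';  python3 -m pendant '[[[0,0,0],0,30],[[0,0,0],0,30],[[0,0,0],0,30]]'; python3 - <<'E'
from h import *
s=env.observe();print(s['ee_pos'],np.degrees(2*np.arctan2(s['eef_rot'][2],s['eef_rot'][1]))+90)
a=np.radians(-9.7); R=np.array([[np.cos(a),np.sin(a)],[-np.sin(a),np.cos(a)]])
print((s['ee_pos'][:2]*1000-[577,-14])@R.T)
E
```

```text
time: 17.07
ee_pos: [0.4055, 0.3211, 0.0773]
eef_rot: [-0.001, 0.599, 0.801, -0.002]
wrist_force: [-0.4, 0.1, 0.6]
opening: 0.0601
time: 17.48
ee_pos: [0.4073, 0.3226, 0.0803]
eef_rot: [0.0, 0.599, 0.8, 0.0]
wrist_force: [-0.2, 0.4, 1.1]
opening: 0.0356
time: 17.9
ee_pos: [0.4055, 0.3213, 0.1804]
eef_rot: [-0.001, 0.599, 0.801, -0.002]
wrist_force: [1.4, 0.7, -0.1]
opening: 0.0357
time: 18.32
ee_pos: [0.518, 0.1608, 0.1816]
eef_rot: [0.001, 0.73, 0.683, 0.001]
wrist_force: [0.7, 0.0, -0.4]
opening: 0.0358
time: 18.73
ee_pos: [0.5902, 0.0469, 0.1806]
eef_rot: [0.001, 0.767, 0.642, 0.0]
wrist_force: [0.5, -0.1, -1.1]
opening: 0.0356
time: 18.98
ee_pos: [0.5872, 0.0544, 0.1805]
eef_rot: [-0.0, 0.763, 0.646, 0.0]
wrist_force: [0.2, -0.7, -0.8]
opening: 0.0355
[0.58723105 0.05443563 0.18049993] 170.52933326591415
[-1.44590003 69.18106496]
```

```bash
python3 -m pendant '[[[2,-6,0],0,30],[[2,-6,-10],0,30],[[2,-6,-25],0,30],[[2,-6,-25],0,30],[[2,-6,-25],0,30]]';  python3 -m pendant '[[[0,0,0],0,30],[[0,0,0],0,30],[[0,0,0],0,30]]'; python3 - <<'E'
from h import *
s=env.observe();print(s['ee_pos'],np.degrees(2*np.arctan2(s['eef_rot'][2],s['eef_rot'][1]))+90)
a=np.radians(-9.7); R=np.array([[np.cos(a),np.sin(a)],[-np.sin(a),np.cos(a)]])
print((s['ee_pos'][:2]*1000-[577,-14])@R.T)
c=camera("scene"); W=cloud(c)*1000; q=(W[...,:2]-[577,-14])@R.T
m=(abs(q[...,0])<25)&(abs(q[...,1]-62)<14)&(W[...,2]>84)&(W[...,2]<130)
print(np.c_[q[m],W[...,2][m]].round().astype(int).tolist())
E
```

```text
time: 19.4
ee_pos: [0.5885, 0.0463, 0.1529]
eef_rot: [-0.001, 0.764, 0.645, -0.001]
wrist_force: [0.5, -0.0, -0.5]
opening: 0.0358
time: 19.65
ee_pos: [0.5903, 0.0466, 0.1552]
eef_rot: [0.0, 0.764, 0.645, 0.0]
wrist_force: [0.6, -0.5, -1.3]
opening: 0.0356
[0.59025223 0.0465847  0.15516828] 170.36180388224474
[ 2.85488735 61.95140479]
[[-12, 59, 127], [-8, 56, 127], [-11, 58, 118], [-4, 57, 127], [-10, 58, 115], [-2, 56, 125], [-9, 57, 111], [-3, 57, 118], [2, 57, 124], [-11, 59, 103], [-6, 59, 108], [2, 58, 119], [7, 58, 124], [-7, 56, 105], [-1, 56, 111], [6, 55, 120], [7, 58, 119], [-8, 57, 97], [5, 56, 113], [9, 57, 117], [16, 56, 126], [16, 59, 124], [21, 64, 126], [-11, 56, 89], [-7, 57, 94], [-5, 59, 95], [5, 56, 107], [9, 57, 112], [14, 58, 118], [21, 57, 126], [22, 60, 125], [21, 64, 122], [-8, 57, 88], [0, 56, 97], [3, 58, 100], [10, 57, 108], [17, 56, 118], [23, 55, 125], [23, 59, 123], [24, 62, 121], [-1, 57, 91], [3, 58, 95], [10, 57, 103], [17, 56, 112], [21, 57, 116], [20, 61, 112], [21, 64, 112], [3, 58, 89], [8, 58, 96], [18, 56, 109], [21, 57, 111], [23, 60, 112], [20, 65, 105], [15, 72, 95], [3, 58, 85], [11, 57, 95], [13, 59, 96], [22, 57, 108], [20, 61, 103], [21, 64, 102], [18, 70, 94], [23, 70, 101], [11, 57, 89], [13, 59, 90], [22, 57, 102], [20, 62, 96], [21, 65, 96], [17, 71, 88], [21, 72, 91], [23, 74, 92], [12, 56, 86], [18, 56, 93], [20, 58, 95], [22, 61, 95], [24, 63, 96], [18, 70, 84], [23, 71, 89], [20, 58, 89], [23, 60, 91], [20, 66, 84], [22, 57, 87]]
```

The shim's front face is at y' = 57 (centre 62) and vertical, and the free slot is 52.5 to 71.5. I lower it.

```bash
python3 -m pendant '[[[0,0,-8],0,30],[[0,0,-16],0,30],[[0,0,-24],0,30],[[0,0,-24],0,30]]'; python3 -m pendant '[[[0,0,-10],0,30],[[0,0,-20],0,30],[[0,0,-30],0,30],[[0,0,-40],0,30],[[0,0,-44],0,30]]'; python3 -m pendant '[[[0,0,-1],0,30],[[0,0,-1],0,30]]'
```

```text
time: 20.03
ee_pos: [0.5885, 0.0458, 0.1285]
eef_rot: [-0.001, 0.764, 0.645, -0.001]
wrist_force: [0.0, 0.5, -1.6]
opening: 0.0358
time: 20.45
ee_pos: [0.5888, 0.046, 0.0846]
eef_rot: [-0.001, 0.764, 0.645, -0.001]
wrist_force: [-0.1, -0.5, -1.3]
opening: 0.036
time: 20.62
ee_pos: [0.5898, 0.0465, 0.0854]
eef_rot: [-0.0, 0.764, 0.645, -0.0]
wrist_force: [0.5, 0.3, -0.9]
opening: 0.0357
```

```bash
python3 -m pendant '[[[0,2,0],0,30],[[1,3,0],0,30],[[1,4,0],0,30],[[1,5,0],0,30],[[1,5,0],0,30]]'; python3 -m pendant '[[[0,1,-1],0,30],[[0,1,-1],0,30],[[0,1,-1],0,30]]'
```

```text
time: 21.03
ee_pos: [0.5903, 0.0479, 0.0859]
eef_rot: [0.001, 0.765, 0.645, -0.002]
wrist_force: [-3.6, -6.5, 1.8]
opening: 0.0355
time: 21.28
ee_pos: [0.5904, 0.048, 0.0853]
eef_rot: [0.002, 0.765, 0.644, -0.003]
wrist_force: [-3.4, -8.8, 5.1]
opening: 0.0356
```

The jaws stop because they overhang shim 1's edge, with about 3.4 mm left to go. I release and nudge shim 2 home with closed fingers from the platen side.

```bash
python3 -m pendant '[[[0,-4,-1],0,30],[[0,-4,-1],0,56],[[0,-4,-1],0,56],[[0,-4,-1],0,56],[[0,-4,-1],0,56]]'; python3 -m pendant '[[[0,0,25],0,56],[[0,0,50],0,56],[[0,0,50],0,6],[[-3,-19,50],0,6],[[-3,-19,50],0,6]]'; python3 -m pendant '[[[0,0,0],0,6],[[0,0,0],0,6],[[0,0,0],0,6],[[0,0,0],0,6]]'; python3 - <<'E'
from h import *
s=env.observe();print(s['ee_pos'],np.degrees(2*np.arctan2(s['eef_rot'][2],s['eef_rot'][1]))+90)
a=np.radians(-9.7); R=np.array([[np.cos(a),np.sin(a)],[-np.sin(a),np.cos(a)]])
print((s['ee_pos'][:2]*1000-[577,-14])@R.T)
c=camera("scene"); W=cloud(c)*1000; q=(W[...,:2]-[577,-14])@R.T
m=(abs(q[...,0])<25)&(abs(q[...,1]-66)<20)&(W[...,2]>74)&(W[...,2]<112)
Q=np.c_[q,W[...,2]] if 0 else np.dstack([q,W[...,2]])
for r in range(150,200):
    k=np.where(m[r])[0]
    if len(k): print(r,[tuple(Q[r,x].round().astype(int).tolist()) for x in k])
E
```

```text
time: 21.7
ee_pos: [0.5913, 0.0496, 0.0842]
eef_rot: [-0.0, 0.764, 0.645, 0.001]
wrist_force: [-0.1, 0.2, 0.9]
opening: 0.0551
time: 22.12
ee_pos: [0.5881, 0.0268, 0.1338]
eef_rot: [0.001, 0.765, 0.644, -0.001]
wrist_force: [-0.2, -1.6, -0.3]
opening: 0.0404
time: 22.45
ee_pos: [0.5878, 0.0305, 0.1336]
eef_rot: [-0.0, 0.764, 0.646, 0.0]
wrist_force: [-0.0, 0.4, 0.3]
opening: 0.0138
[0.58783442 0.03049428 0.13357434] 170.4204220052832
[ 3.18271378 45.68365471]
180 [(0, 56, 93)]
181 [(-2, 54, 86), (5, 53, 95), (13, 52, 105)]
182 [(-2, 54, 81), (5, 53, 90), (14, 51, 101)]
183 [(3, 55, 81), (17, 49, 102)]
184 [(5, 54, 79), (15, 51, 93)]
185 [(15, 51, 88)]
186 [(15, 51, 83)]
187 [(14, 52, 76)]
189 [(24, 53, 76)]
```

```bash
python3 -m pendant '[[[-10,30,40],0,6],[[-25,65,60],0,6],[[-40,100,60],0,6],[[-55,140,60],0,6],[[-55,150,60],0,6]]'; python3 - <<'E'
from h import *
a=np.radians(-9.7); R=np.array([[np.cos(a),np.sin(a)],[-np.sin(a),np.cos(a)]])
im=[]
for n in("top","scene"):
    c=camera(n); W=cloud(c)*1000; q=(W[...,:2]-[577,-14])@R.T
    im.append(cv2.resize(c["img"][175:235,270:330] if n=="top" else c["img"][140:200,310:370],(400,400),interpolation=cv2.INTER_CUBIC))
    m=(abs(q[...,0])<40)&(abs(q[...,1]-66)<24)&(W[...,2]>78)&(W[...,2]<112)
    Q=np.dstack([q,W[...,2]])
    for r in range(400):
        k=np.where(m[r])[0]
        if len(k): print(n,r,k[0],[tuple(Q[r,x].round().astype(int).tolist()) for x in k])
save("s9.png",np.hstack(im))
E
```

```text
time: 22.92
ee_pos: [0.5296, 0.1867, 0.1954]
eef_rot: [-0.001, 0.762, 0.648, 0.002]
wrist_force: [-0.8, 1.0, -0.2]
opening: 0.0063
top 190 298 [(16, 73, 112), (18, 71, 105), (19, 68, 104), (20, 65, 102), (20, 62, 100), (20, 58, 104)]
top 191 298 [(15, 74, 100), (15, 70, 104), (16, 67, 103), (16, 64, 102), (16, 61, 109), (16, 58, 108), (18, 55, 104)]
top 192 298 [(11, 73, 105), (12, 70, 104), (12, 66, 106), (13, 64, 104), (13, 60, 104), (14, 57, 102), (13, 54, 110)]
top 193 297 [(7, 75, 105), (8, 72, 107), (8, 69, 108), (9, 66, 108), (9, 63, 107), (10, 60, 108), (11, 57, 100), (12, 54, 102)]
top 194 293 [(7, 90, 79), (7, 87, 78), (5, 75, 102), (6, 72, 101), (5, 68, 110), (6, 65, 108), (7, 62, 103), (7, 59, 103), (9, 57, 98), (10, 54, 90)]
top 195 296 [(1, 77, 105), (2, 74, 103), (2, 71, 104), (2, 68, 104), (3, 65, 107), (4, 62, 103), (4, 59, 106), (5, 56, 104)]
top 196 296 [(-2, 77, 104), (-1, 74, 103), (-2, 70, 112), (1, 68, 96), (0, 64, 104), (0, 61, 105), (1, 58, 103), (3, 56, 92)]
top 197 296 [(-5, 76, 102), (-5, 73, 104), (-4, 70, 100), (-3, 67, 103), (-4, 63, 109), (-3, 61, 103)
[... 1790 characters left out ...]
, (18, 63, 103), (17, 67, 101), (20, 68, 103)]
scene 182 345 [(-2, 54, 82), (2, 55, 86), (12, 53, 98), (20, 51, 110), (15, 57, 99), (18, 59, 102), (19, 62, 101), (22, 64, 102), (17, 71, 93)]
scene 183 346 [(3, 54, 82), (9, 55, 88), (21, 50, 106), (20, 54, 102), (19, 59, 98), (19, 63, 95), (22, 64, 98), (19, 70, 90)]
scene 184 347 [(11, 53, 88), (19, 52, 98), (18, 56, 94), (19, 59, 92), (19, 62, 91), (20, 65, 90), (23, 67, 91)]
scene 185 347 [(15, 51, 88), (19, 52, 92), (19, 56, 90), (22, 57, 92), (19, 62, 86), (22, 65, 87), (21, 69, 83)]
scene 186 347 [(14, 52, 82), (18, 53, 85), (21, 55, 88), (21, 58, 85), (21, 61, 83)]
scene 187 348 [(18, 53, 81), (21, 55, 83)]
scene 188 350 [(23, 57, 79)]
```

View pics/s9.png

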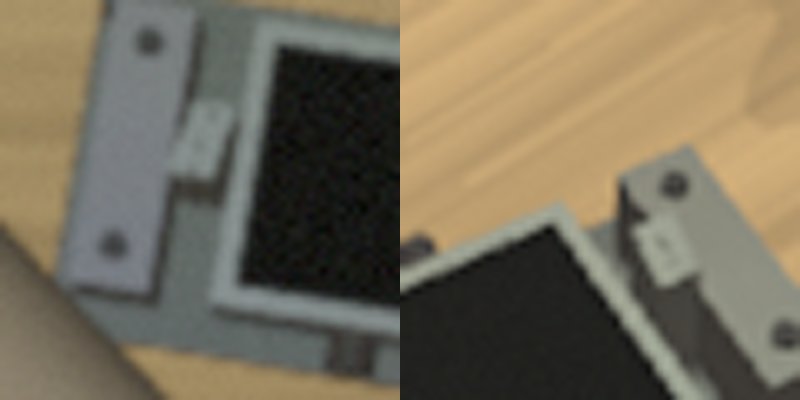

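The top and scene crops show both shims standing on the bed in contact, tops at z = 105, but yawed about 9°. The +x corner is near the platen at y' of about 52. Pushing from the platen side with the flat closed fingers should square them up.

```bash
python3 -m pendant '[[[13,-35,0],0,2],[[26,-70,0],0,2],[[39,-105,0],0,2],[[50,-140,-10],0,2],[[58,-163,-20],0,2]]'; python3 -m pendant '[[[0,0,-20],0,2],[[0,0,-40],0,2],[[0,0,-40],0,2],[[0,0,-40],0,2]]';python3 - <<'E'
from h import *
s=env.observe();print(s['ee_pos'],np.degrees(2*np.arctan2(s['eef_rot'][2],s['eef_rot'][1]))+90)
a=np.radians(-9.7); R=np.array([[np.cos(a),np.sin(a)],[-np.sin(a),np.cos(a)]])
print((s['ee_pos'][:2]*1000-[577,-14])@R.T)
E
```

```text
time: 23.43
ee_pos: [0.5926, 0.0103, 0.1735]
eef_rot: [0.001, 0.766, 0.643, -0.0]
wrist_force: [-0.8, -0.6, -0.6]
opening: 0.0016
time: 23.77
ee_pos: [0.5901, 0.0155, 0.1328]
eef_rot: [-0.001, 0.764, 0.645, -0.001]
wrist_force: [-0.6, 0.5, 0.2]
opening: 0.002
[0.5900595  0.01553635 0.13276486] 170.31217853237374
[ 7.89623382 31.31446585]
```

```bash
python3 -m pendant '[[[0,0,-20],0,2],[[0,0,-40],0,2],[[0,0,-49],0,2],[[0,0,-49],0,2]]'; python3 -m pendant '[[[0,3,0],0,2],[[1,6,0],0,2],[[1,9,0],0,2],[[2,12,0],0,2],[[2,12,0],0,2]]'; python3 -m pendant '[[[0,2,0],0,2],[[1,4,0],0,2],[[1,4,0],0,2]]'; python3 -m pendant '[[[0,1,0],0,2],[[0,2,0],0,2],[[0,2,0],0,2]]'
```

```text
time: 24.1
ee_pos: [0.5901, 0.0163, 0.0839]
eef_rot: [-0.001, 0.764, 0.645, -0.001]
wrist_force: [-0.0, -0.7, -0.2]
opening: 0.0021
time: 24.52
ee_pos: [0.5937, 0.0295, 0.0858]
eef_rot: [0.0, 0.764, 0.646, 0.001]
wrist_force: [0.6, -0.1, -0.2]
opening: 0.0021
time: 24.77
ee_pos: [0.5942, 0.0327, 0.085]
eef_rot: [0.0, 0.764, 0.645, 0.0]
wrist_force: [0.1, -0.2, 0.6]
opening: 0.0017
time: 25.02
ee_pos: [0.594, 0.0343, 0.0848]
eef_rot: [0.0, 0.764, 0.645, -0.0]
wrist_force: [-0.0, -0.7, -0.2]
opening: 0.0021
```

```bash
python3 -m pendant '[[[0,1,0],0,2],[[0,1,0],0,2],[[0,1,0],0,2]]'; python3 -m pendant '[[[0,1,0],0,2],[[0,1,0],0,2],[[0,1,0],0,2]]'; python3 -m pendant '[[[0,1,0],0,2],[[0,1,0],0,2],[[0,1,0],0,2]]'
```

```text
time: 25.27
ee_pos: [0.594, 0.0351, 0.0848]
eef_rot: [0.0, 0.764, 0.645, -0.0]
wrist_force: [1.4, -0.7, 0.6]
opening: 0.002
time: 25.52
ee_pos: [0.5942, 0.0354, 0.0848]
eef_rot: [0.0, 0.764, 0.645, -0.0]
wrist_force: [1.1, -3.0, -0.3]
opening: 0.0021
time: 25.77
ee_pos: [0.5942, 0.0356, 0.0848]
eef_rot: [0.001, 0.764, 0.645, -0.001]
wrist_force: [1.8, -6.1, 0.6]
opening: 0.0022
```

The rising contact at y' = 51.7 is just where both shims sit square against the fence. I retract and go for the wedge, whose head centre is at about (616, 261.5) with yaw -6° and z from 80 to 110.

```bash
python3 -m pendant '[[[-2,-12,0],0,2],[[-2,-12,30],0,40],[[-2,-12,60],0,76],[[-2,-12,90],0,76],[[0,10,90],0,76]]'; python3 -m pendant '[[[3,35,0],4,76],[[6,75,0],4,76],[[10,115,0],4,76],[[14,155,0],4,76],[[19,190,0],4,76]]'; python3 -m pendant '[[[4,25,0],0,76],[[4,25,-25],0,76],[[4,25,-35],0,76],[[4,25,-35],0,76],[[4,25,-35],0,76]]';python3 - <<'E'
from h import *
a=np.radians(-9.7); R=np.array([[np.cos(a),np.sin(a)],[-np.sin(a),np.cos(a)]])
for n in("top","scene"):
    c=camera(n); W=cloud(c)*1000; q=(W[...,:2]-[577,-14])@R.T
    m=(abs(q[...,0])<40)&(abs(q[...,1]-66)<24)&(W[...,2]>98)&(W[...,2]<112)
    r=cv2.minAreaRect(q[m].astype(np.float32)); print(n,m.sum(),np.round(r[0],1),np.round(r[1],1),round(r[2],1))
s=env.observe();print(s['ee_pos'],np.degrees(2*np.arctan2(s['eef_rot'][2],s['eef_rot'][1]))+90)
E
```

```text
time: 26.18
ee_pos: [0.5974, 0.0435, 0.18]
eef_rot: [0.003, 0.766, 0.643, 0.002]
wrist_force: [1.4, -1.0, 0.3]
opening: 0.024
time: 26.6
ee_pos: [0.6118, 0.2407, 0.1749]
eef_rot: [-0.001, 0.74, 0.672, 0.0]
wrist_force: [-0.3, -0.2, -0.0]
opening: 0.0575
time: 27.02
ee_pos: [0.6164, 0.2603, 0.1386]
eef_rot: [-0.0, 0.742, 0.671, -0.002]
wrist_force: [-0.2, 0.2, 0.8]
opening: 0.076
top 75 [ 3.4 66.8] [20.6 36.7] 89.6
scene 73 [ 5.6 61.1] [22.1 39.1] 88.0
[0.61761582 0.2608894  0.14036703] 174.23228545574756
```

```bash
python3 - <<'E'
from h import *
a=np.radians(-9.7); R=np.array([[np.cos(a),np.sin(a)],[-np.sin(a),np.cos(a)]])
im=[]
for n in("top","scene"):
    c=camera(n); W=cloud(c)*1000; q=(W[...,:2]-[577,-14])@R.T; Q=np.dstack([q,W[...,2]])
    m=(abs(q[...,0])<40)&(abs(q[...,1]-66)<24)&(W[...,2]>78)&(W[...,2]<115)
    for r in range(400):
        k=np.where(m[r])[0]
        if len(k) and r%2==0: print(n,r,k[0],[tuple(Q[r,x].round().astype(int).tolist()) for x in k])
    im.append(cv2.resize(c["img"][175:235,270:330] if n=="top" else c["img"][140:200,310:370],(400,400),interpolation=cv2.INTER_CUBIC))
save("s10.png",np.hstack(im))
E
```

```text
top 190 298 [(17, 73, 109), (18, 70, 107), (19, 68, 105), (19, 65, 104), (19, 61, 108), (20, 59, 103), (21, 56, 100)]
top 192 298 [(11, 73, 105), (11, 69, 112), (12, 66, 106), (13, 63, 106), (12, 60, 110), (14, 57, 104), (15, 54, 102)]
top 194 298 [(5, 72, 105), (6, 69, 103), (5, 65, 109), (7, 62, 105), (8, 60, 101), (8, 56, 102), (11, 54, 90)]
top 196 297 [(-2, 73, 106), (-1, 71, 104), (0, 68, 103), (0, 64, 104), (1, 62, 101), (0, 58, 107), (1, 55, 106)]
top 198 297 [(-8, 73, 104), (-8, 69, 109), (-7, 66, 106), (-6, 63, 105), (-6, 60, 107), (-6, 57, 106), (-4, 54, 101)]
top 200 297 [(-14, 72, 101), (-13, 68, 103), (-14, 65, 111), (-13, 62, 109), (-11, 60, 99), (-12, 56, 105), (-8, 55, 82)]
top 202 302 [(-15, 57, 83)]
top 206 293 [(-31, 83, 79)]
scene 174 345 [(-12, 59, 107), (-17, 66, 97), (-13, 67, 101), (-9, 68, 105), (-7, 71, 104), (-7, 74, 103)]
scene 176 344 [(-9, 54, 103), (-7, 56, 104), (-4, 58, 106), (-2, 60, 107), (-4, 65, 103), (-3, 68, 101), (-1, 70, 102), (2, 72, 104)]
scene 178 344 [(-7, 53, 96), (-3, 54, 100), (0, 56, 102), (4, 57, 107), (3, 61, 103), (5, 64, 103), (7, 66, 104), (7, 69, 102), (9, 72, 102), (10, 74, 102)]
scene 180 344 [(-8, 54, 84), (-4, 55, 89), (2, 55, 96), (8, 54, 103), (9, 57, 103), (11, 60, 102), (13, 62, 104), (15, 64, 104), (14, 69, 100), (18, 69, 105), (20, 72, 106)]
scene 182 346 [(1, 56, 83), (7, 56, 90), (17, 53, 105), (16, 57, 100), (19, 59, 102), (21, 61, 103), (20, 65, 100), (19, 69, 96), (23, 70, 100)]
scene 184 346 [(4, 54, 78), (7, 56, 80), (13, 55, 88), (21, 54, 98), (21, 58, 96), (23, 60, 96), (23, 63, 94), (22, 68, 90), (23, 71, 90)]
scene 186 348 [(16, 54, 82), (20, 55, 86), (22, 57, 87), (21, 61, 84), (22, 65, 82), (23, 68, 81), (23, 71, 78)]
scene 188 349 [(24, 53, 82), (24, 57, 79)]
```

View pics/s10.png

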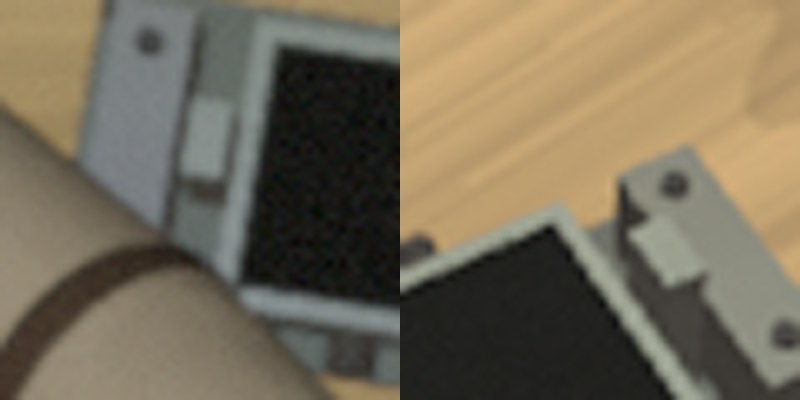

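Last picture: the stack is square and upright, but it sits at y' of about 54 to 74. My high push only tipped it, and it fell back when released. I'll grip both shims together, since the pads are 19 mm wide, lift them 1 to 2 mm and carry them to the fence.

```bash
python3 -m pendant '[[[-4,-40,20],0,60],[[-9,-80,20],-2,60],[[-14,-120,20],-4,60],[[-19,-160,20],-4,60],[[-23,-195,20],-4,60]]'; python3 -m pendant '[[[-3,-17,-5],0,60],[[-3,-17,-15],0,60],[[-3,-17,-20],0,60],[[-3,-17,-20],0,60],[[-3,-17,-20],0,60]]'; python3 -m pendant '[[[0,0,0],0,60],[[0,0,0],0,60]]'; python3 - <<'E'
from h import *
s=env.observe();print(s['ee_pos'],np.degrees(2*np.arctan2(s['eef_rot'][2],s['eef_rot'][1]))+90)
a=np.radians(-9.7); R=np.array([[np.cos(a),np.sin(a)],[-np.sin(a),np.cos(a)]])
print((s['ee_pos'][:2]*1000-[577,-14])@R.T)
E
```

```text
time: 27.63
ee_pos: [0.594, 0.0636, 0.1608]
eef_rot: [0.001, 0.765, 0.644, 0.0]
wrist_force: [-0.6, 0.2, -0.8]
opening: 0.0603
time: 28.05
ee_pos: [0.5909, 0.0523, 0.1401]
eef_rot: [-0.0, 0.763, 0.646, 0.0]
wrist_force: [0.1, 1.3, 0.6]
opening: 0.0598
time: 28.22
ee_pos: [0.5913, 0.0521, 0.1403]
eef_rot: [-0.0, 0.763, 0.646, 0.001]
wrist_force: [-1.3, 0.3, -0.4]
opening: 0.0601
[0.5912801  0.0521349  0.14034544] 170.48558030275865
[ 2.93291124 67.59544645]
```

```bash
python3 -m pendant '[[[-1,-3,-15],0,60],[[-1,-3,-30],0,60],[[-1,-3,-45],0,60],[[-1,-3,-56],0,60],[[-1,-3,-56],0,60]]'; python3 -m pendant '[[[0,0,0],0,60],[[0,0,0],0,30],[[0,0,0],0,30],[[0,0,0],0,30],[[0,0,0],0,30]]' 50; python3 -m pendant '[[[0,0,0],0,30],[[0,0,0],0,30],[[0,0,1],0,30],[[0,0,2],0,30],[[0,0,2],0,30]]'
```

```text
time: 28.63
ee_pos: [0.5878, 0.0472, 0.0806]
eef_rot: [-0.002, 0.764, 0.645, -0.002]
wrist_force: [-1.3, 0.1, -0.1]
opening: 0.0598
time: 29.05
ee_pos: [0.5905, 0.0473, 0.0845]
eef_rot: [0.0, 0.764, 0.645, 0.0]
wrist_force: [-0.6, 0.6, -0.3]
opening: 0.0377
time: 29.47
ee_pos: [0.5898, 0.0472, 0.0857]
eef_rot: [-0.0, 0.764, 0.645, -0.0]
wrist_force: [-0.2, -0.6, -1.8]
opening: 0.0357
```

Lifted both (wrist reads about -1.8 N, two shims). I move them to the fence.

```bash
python3 -m pendant '[[[0,2,0],0,30],[[1,4,0],0,30],[[1,6,0],0,30],[[1,6,0],0,30]]'; python3 -m pendant '[[[0,1,0],0,30],[[0,2,0],0,30],[[0,2,0],0,30]]'; python3 -m pendant '[[[0,1,0],0,30],[[0,1,0],0,30],[[0,1,0],0,30]]'
```

```text
time: 29.8
ee_pos: [0.591, 0.054, 0.0858]
eef_rot: [-0.0, 0.764, 0.645, 0.0]
wrist_force: [0.4, 0.7, -1.6]
opening: 0.0357
time: 30.05
ee_pos: [0.591, 0.0544, 0.0857]
eef_rot: [0.0, 0.764, 0.645, -0.001]
wrist_force: [0.4, -3.7, -1.7]
opening: 0.0356
time: 30.3
ee_pos: [0.591, 0.0545, 0.0857]
eef_rot: [0.001, 0.764, 0.645, -0.001]
wrist_force: [0.5, -5.9, -0.1]
opening: 0.0359
```

```bash
python3 -m pendant '[[[0,-2,-1],0,30],[[0,-2,-2],0,30],[[0,-2,-2],0,58],[[0,-2,-2],0,58],[[0,-2,-2],0,58]]'; python3 -m pendant '[[[0,0,0],0,58],[[0,0,20],0,58],[[0,0,50],0,76],[[0,0,80],0,76],[[4,35,80],2,76]]'; python3 -m pendant '[[[4,40,0],2,76],[[8,80,0],2,76],[[12,120,0],2,76],[[16,155,0],2,76],[[20,172,0],2,76]]'; python3 -m pendant '[[[0,0,-10],0,76],[[0,0,-20],0,76],[[0,0,-20],0,76],[[0,0,-20],0,76]]';python3 - <<'E'
from h import *
a=np.radians(-9.7); R=np.array([[np.cos(a),np.sin(a)],[-np.sin(a),np.cos(a)]])
for n in("top","scene"):
    c=camera(n); W=cloud(c)*1000; q=(W[...,:2]-[577,-14])@R.T; Q=np.dstack([q,W[...,2]])
    m=(abs(q[...,0])<40)&(abs(q[...,1]-66)<24)&(W[...,2]>78)&(W[...,2]<115)
    for r in range(400):
        k=np.where(m[r])[0]
        if len(k)>2 and r%3==0: print(n,r,k[0],[tuple(Q[r,x].round().astype(int).tolist()) for x in k])
s=env.observe();print(s['ee_pos'],np.degrees(2*np.arctan2(s['eef_rot'][2],s['eef_rot'][1]))+90)
E
```

```text
time: 30.72
ee_pos: [0.5912, 0.0553, 0.084]
eef_rot: [-0.0, 0.764, 0.645, 0.001]
wrist_force: [0.0, -0.6, -0.8]
opening: 0.0512
time: 31.13
ee_pos: [0.5993, 0.0816, 0.1685]
eef_rot: [0.004, 0.756, 0.654, 0.001]
wrist_force: [1.2, -0.6, -1.7]
opening: 0.0733
time: 31.55
ee_pos: [0.6131, 0.2686, 0.1644]
eef_rot: [-0.002, 0.739, 0.674, 0.002]
wrist_force: [-0.3, 1.0, 0.2]
opening: 0.0761
time: 31.88
ee_pos: [0.6146, 0.2587, 0.1421]
eef_rot: [0.0, 0.742, 0.671, -0.002]
wrist_force: [0.0, -0.1, -0.6]
opening: 0.0758
top 189 296 [(19, 80, 106), (20, 78, 104), (21, 75, 102), (20, 71, 109)]
top 192 295 [(9, 81, 110), (11, 79, 102), (11, 76, 103), (11, 72, 107), (12, 70, 101), (12, 66, 105), (14, 64, 99), (18, 63, 79)]
top 195 295 [(0, 80, 104), (1, 77, 103), (2, 74, 102), (2, 71, 102), (2, 68, 106), (3, 65, 106), (4, 62, 102)]
top 198 294 [(-10, 82, 106), (-10, 78, 108), (-9, 75, 106), (-8, 72, 106), (-7, 70, 102), (-7, 67, 102), (-6, 63, 104), (-3, 62, 84)]
top 201 295 [(-15, 79, 82), (-15, 76, 86), (-15, 73, 86), (-15, 69, 91), (-14, 66, 91), (-14, 63, 94)]
scene 174 345 [(-13, 60, 105), (-13, 63, 103), (-10, 65, 105), (-9, 68, 104), (-10, 72, 100), (-11, 76, 97), (-6, 76, 103), (-4, 79, 103)]
scene 177 345 [(-12, 59, 92), (-8, 61, 94), (1, 59, 106), (-1, 63, 102), (1, 65, 103), (3, 68, 103), (6, 70, 105), (7, 73, 105), (7, 76, 103), (8, 79, 102)]
scene 180 346 [(-5, 59, 84), (-1, 60, 88), (3, 61, 93), (11, 60, 102), (11, 63, 101), (14, 65, 103), (16, 67, 104), (16, 71, 101), (18, 73, 102), (21, 75, 105), (23, 77, 105)]
scene 183 349 [(12, 60, 88), (17, 60, 94), (20, 62, 97), (22, 64, 99), (20, 69, 92), (21, 72, 91), (24, 74, 94), (21, 79, 86)]
scene 186 351 [(19, 63, 80), (22, 64, 82), (23, 71, 79)]
[0.61543207 0.25935559 0.14362547] 174.21543695324573
```

The stack now spans y' of about 62 to 81.5, square and against the fence. Now I grip the wedge.

```bash
python3 -m pendant '[[[0,2,-15],0,76],[[0,2,-30],0,76],[[0,2,-45],0,76],[[0,2,-51],0,76],[[0,2,-51],0,76]]'; python3 -m pendant '[[[0,0,0],0,76],[[0,0,0],0,44],[[0,0,0],0,44],[[0,0,0],0,44],[[0,0,0],0,44]]' 50; python3 -m pendant '[[[0,0,0],0,44],[[0,0,0],0,44]]'; python3 -c "
from h import *
s=env.observe();print(s['ee_pos'],s['wrist_force'])"
```

```text
time: 32.4
ee_pos: [0.6133, 0.262, 0.0896]
eef_rot: [-0.001, 0.741, 0.671, -0.002]
wrist_force: [-0.6, -0.5, -0.0]
opening: 0.0761
time: 32.82
ee_pos: [0.6154, 0.2635, 0.0935]
eef_rot: [0.0, 0.741, 0.671, 0.001]
wrist_force: [-0.7, -0.1, 0.4]
opening: 0.0537
time: 32.98
ee_pos: [0.6152, 0.2635, 0.0934]
eef_rot: [0.0, 0.741, 0.671, 0.0]
wrist_force: [-1.2, -0.9, 2.9]
opening: 0.0495
[0.61519042 0.26346476 0.09337815] [-1.18064626 -0.86268646  2.89669374]
```

```bash
python3 -m pendant '[[[0,0,20],0,44],[[0,0,45],0,44],[[0,0,75],0,44],[[0,0,105],0,44],[[0,0,120],0,44]]'; python3 -m pendant '[[[-5,-40,0],-2,44],[[-10,-80,0],-4,44],[[-15,-120,0],-4,44],[[-20,-160,0],-4,44],[[-24,-195,0],-4,44]]'; python3 -m pendant '[[[-2,-20,0],0,44],[[-2,-32,0],0,44],[[-2,-32,-20],0,44],[[-2,-32,-20],0,44],[[-2,-32,-20],0,44]]'; python3 -m pendant '[[[0,0,0],0,44],[[0,0,0],0,44],[[0,0,0],0,44]]'; python3 - <<'E'
from h import *
s=env.observe();print(s['ee_pos'],np.degrees(2*np.arctan2(s['eef_rot'][2],s['eef_rot'][1]))+90,s['wrist_force'])
a=np.radians(-9.7); R=np.array([[np.cos(a),np.sin(a)],[-np.sin(a),np.cos(a)]])
print((s['ee_pos'][:2]*1000-[577,-14])@R.T)
c=camera("scene"); W=cloud(c)*1000; q=(W[...,:2]-[577,-14])@R.T; Q=np.dstack([q,W[...,2]])
m=(abs(q[...,0])<60)&(abs(q[...,1]-50)<24)&(W[...,2]>85)&(W[...,2]<190)
for r in range(400):
    k=np.where(m[r])[0]
    if len(k)>2 and r%2==0: print(r,k[0],[tuple(Q[r,x].round().astype(int).tolist()) for x in k])
E
```

```text
time: 33.4
ee_pos: [0.6161, 0.2644, 0.2166]
eef_rot: [0.001, 0.741, 0.671, 0.002]
wrist_force: [0.6, 0.6, -1.1]
opening: 0.0496
time: 33.82
ee_pos: [0.59, 0.065, 0.212]
eef_rot: [0.0, 0.764, 0.645, -0.001]
wrist_force: [0.3, -0.7, -1.2]
opening: 0.0496
time: 34.23
ee_pos: [0.588, 0.0374, 0.1919]
eef_rot: [-0.001, 0.764, 0.646, -0.001]
wrist_force: [0.3, 0.2, -1.7]
opening: 0.0497
time: 34.48
ee_pos: [0.5894, 0.0377, 0.1936]
eef_rot: [0.0, 0.763, 0.646, 0.001]
wrist_force: [0.1, 0.1, -0.9]
opening: 0.0495
[0.58938569 0.03768411 0.19355635] 170.45717089995838 [ 0.10638704  0.14662507 -0.93107024]
[ 3.50039609 53.03206381]
166 343 [(-10, 50, 152), (5, 45, 172), (13, 43, 183), (15, 45, 184)]
168 344 [(-6, 52, 147), (3, 49, 158), (20, 43, 181), (24, 43, 186)]
170 345 [(-6, 55, 135), (7, 50, 154), (23, 44, 174), (34, 41, 189)]
172 346 [(-2, 56, 130), (10, 53, 145), (24, 47, 164), (22, 52, 159), (22, 55, 157)]
174 345 [(-13, 60, 105), (-15, 64, 100), (3, 57, 125), (16, 52, 143), (21, 53, 148), (22, 56, 148), (19, 61, 142)]
176 345 [(-15, 61, 91), (-8, 61, 100), (-2, 60, 107), (1, 62, 110), (16, 56, 131), (22, 56, 138), (22, 59, 136), (23, 62, 135)]
178 346 [(-6, 60, 92), (-1, 60, 99), (5, 60, 106), (4, 64, 102), (21, 57, 126), (21, 60, 125), (22, 63, 123), (14, 72, 108)]
180 347 [(-2, 61, 86), (1, 63, 89), (10, 61, 101), (12, 63, 101), (23, 59, 117), (16, 67, 104), (19, 69, 107), (18, 73, 102)]
182 348 [(5, 60, 85), (13, 59, 95), (15, 61, 97), (19, 62, 101), (18, 66, 97), (20, 69, 97), (23, 70, 100)]
184 350 [(17, 61, 89), (24, 59, 98), (21, 65, 91), (24, 66, 94), (22, 71, 88)]
```

The wedge's slope points put its flat face at y' of about 63.1 (TCP + 10). The slot is 52.5 to 61.8, so I shift by -4 and lower.

```bash
python3 -m pendant '[[[-1,-4,0],0,44],[[-1,-4,0],0,44],[[-1,-4,-10],0,44],[[-1,-4,-20],0,44],[[-1,-4,-30],0,44]]'; python3 -m pendant '[[[0,0,-5],0,44],[[0,0,-10],0,44],[[0,0,-10],0,44],[[0,0,-10],0,44]]'; python3 -m pendant '[[[0,0,-4],0,44],[[0,0,-8],0,44],[[0,0,-8],0,44]]'; python3 -m pendant '[[[0,0,-3],0,44],[[0,0,-6],0,44],[[0,0,-6],0,44]]'
```

```text
time: 34.95
ee_pos: [0.5877, 0.032, 0.1616]
eef_rot: [-0.0, 0.764, 0.645, -0.0]
wrist_force: [-0.1, -0.9, -1.4]
opening: 0.05
time: 35.28
ee_pos: [0.5878, 0.0325, 0.1524]
eef_rot: [-0.0, 0.764, 0.645, -0.0]
wrist_force: [0.2, -0.1, -1.1]
opening: 0.0497
time: 35.53
ee_pos: [0.5877, 0.0322, 0.1442]
eef_rot: [-0.0, 0.764, 0.645, -0.0]
wrist_force: [-0.6, -0.6, -2.4]
opening: 0.0498
time: 35.78
ee_pos: [0.5877, 0.0322, 0.1382]
eef_rot: [-0.0, 0.764, 0.645, -0.0]
wrist_force: [0.5, -0.5, -1.6]
opening: 0.0496
```

```bash
python3 -m pendant '[[[0,2,0],0,44],[[0,3,0],0,44],[[0,3,-2],0,44],[[0,3,-4],0,44],[[0,3,-4],0,44]]'; python3 -m pendant '[[[0,0,-2],0,44],[[0,0,-4],0,44],[[0,0,-4],0,44]]'; python3 -m pendant '[[[0,0,-2],0,44],[[0,0,-3],0,44],[[0,0,-3],0,44]]'
```

```text
time: 36.2
ee_pos: [0.5879, 0.0351, 0.1345]
eef_rot: [-0.0, 0.764, 0.645, -0.0]
wrist_force: [-0.1, -0.5, -2.2]
opening: 0.05
time: 36.45
ee_pos: [0.5878, 0.0352, 0.1303]
eef_rot: [-0.0, 0.764, 0.645, -0.0]
wrist_force: [-0.1, -1.9, -1.7]
opening: 0.0495
time: 36.7
ee_pos: [0.5879, 0.0352, 0.1275]
eef_rot: [-0.0, 0.764, 0.645, -0.0]
wrist_force: [-0.1, -1.2, -1.6]
opening: 0.0499
```

Tip at about z = 48, with no resistance yet. I continue in small steps.

```bash
python3 -m pendant '[[[0,0,-1],0,44],[[0,0,-2],0,44],[[0,0,-2],0,44]]'; python3 -m pendant '[[[0,0,-1],0,44],[[0,0,-2],0,44],[[0,0,-2],0,44]]'; python3 -m pendant '[[[0,0,-1],0,44],[[0,0,-2],0,44],[[0,0,-2],0,44]]'
```

```text
time: 36.95
ee_pos: [0.588, 0.0352, 0.1257]
eef_rot: [0.0, 0.764, 0.645, -0.0]
wrist_force: [-0.4, -1.0, -2.2]
opening: 0.0493
time: 37.2
ee_pos: [0.588, 0.0352, 0.1237]
eef_rot: [0.0, 0.764, 0.645, -0.0]
wrist_force: [0.7, -2.0, -2.9]
opening: 0.0498
time: 37.45
ee_pos: [0.588, 0.0353, 0.1217]
eef_rot: [0.0, 0.764, 0.645, 0.0]
wrist_force: [0.9, -1.2, -2.1]
opening: 0.0496
```

```bash
python3 -m pendant '[[[0,0,-1],0,44],[[0,0,-2],0,44],[[0,0,-2],0,44]]'; python3 -m pendant '[[[0,0,-1],0,44],[[0,0,-2],0,44],[[0,0,-2],0,44]]'; python3 - <<'E'
from h import *
s=env.observe();print(s['ee_pos'],s['wrist_force'])
a=np.radians(-9.7); R=np.array([[np.cos(a),np.sin(a)],[-np.sin(a),np.cos(a)]])
for n in("top","scene"):
    c=camera(n); W=cloud(c)*1000; q=(W[...,:2]-[577,-14])@R.T; Q=np.dstack([q,W[...,2]])
    m=(abs(q[...,0])<60)&(abs(q[...,1]-60)<24)&(W[...,2]>74)&(W[...,2]<122)
    for r in range(400):
        k=np.where(m[r])[0]
        if len(k)>2 and r%2==0: print(n,r,k[0],[tuple(Q[r,x].round().astype(int).tolist()) for x in k])
E
```

```text
time: 37.7
ee_pos: [0.5883, 0.0353, 0.1208]
eef_rot: [0.001, 0.764, 0.645, 0.0]
wrist_force: [-2.3, -3.2, 7.3]
opening: 0.0497
time: 37.95
ee_pos: [0.5886, 0.0353, 0.1202]
eef_rot: [0.001, 0.764, 0.645, -0.0]
wrist_force: [-5.7, -3.5, 18.5]
opening: 0.0493
[0.58856656 0.03528138 0.12021999] [-5.73540665 -3.53498343 18.49227894]
scene 182 343 [(3, 44, 94), (15, 40, 111), (22, 40, 119)]
scene 184 344 [(7, 45, 87), (21, 40, 107), (24, 42, 109)]
scene 186 346 [(21, 44, 94), (37, 38, 118), (40, 39, 122)]
```

Force jumps to 18.5 N at tip z of about 41. That means a rest gap of about 10.3 mm, and the slope points agree (flat face at y' of about 60.3). I ease slightly towards 15 N and check that it holds.

```bash
python3 -m pendant '[[[0,0,0],0,44],[[0,0,0],0,44],[[0,0,0],0,44]]'; python3 -m pendant '[[[0,0,0],0,44],[[0,0,0],0,44],[[0,0,0],0,44],[[0,0,0],0,44],[[0,0,0],0,44]]'
```

```text
time: 38.3
ee_pos: [0.5885, 0.0353, 0.1202]
eef_rot: [0.001, 0.764, 0.645, 0.0]
wrist_force: [-4.9, -4.9, 16.4]
opening: 0.0496
time: 38.72
ee_pos: [0.5886, 0.0353, 0.1202]
eef_rot: [0.001, 0.764, 0.645, 0.0]
wrist_force: [-5.9, -4.2, 17.6]
opening: 0.0495
```

Steady at about 17 N with no creep, and the gripper holds 49.5 mm. Handing in.

```bash
python3 -c "
from h import *
c=camera('scene');W=cloud(c)*1000
for n,(x,y,z0,z1) in dict(spacer=(409,-337,12,60),shim3=(400,350,90,110)).items():
    m=(np.hypot(W[...,0]-x,W[...,1]-y)<45)&(W[...,2]>z0)&(W[...,2]<z1);print(n,m.sum(),np.median(W[m],0))
print(env.finish_job()); s=env.observe();print(s['time'],s['wrist_force'],s['opening'])"
```

```text
spacer 263 [ 417.41190071 -333.32943619   54.54373514]
shim3 43 [400.15904536 350.2213478   96.54442866]
the job is handed in; nothing more can be done
None
the job is handed in; nothing more can be done
```

The job is handed in: the old spacer is in the crate, two shims stand in the gap and the wedge is jammed beside them. The arm still grips it (opening 49.5 mm) and was pressing down about 17 N at hand-in, slightly above the 15 N asked. It took about 39 s of the 72 s; no verdict was reported.

**Mishaps**
- The first shim hit the fence top, because I read the pose before the arm had settled. It slid up in the fingers while the wrist read up to 45 N. I set it down in the gap and regripped it near the top.
- The second shim came to rest with both shims turned about 9°, because the fingers caught on shim 1. My high nudge squared them but they fell back from the fence, so I carried both together to the fence, where I felt contact. The cameras then showed them upright and square.

**Last checks**
- **Wedge:** the force rose sharply with the tip at z of about 41 mm and held at 16–18 N without creep. There is also a sideways load of about 4–5 N towards the platen side.
- **Gap:** the jam depth gives a rest gap of about 10.3 mm, so a gap of about 30 mm. The cameras had measured about 29 mm, which is about 1 mm apart.
- **Spacer and spare shim:** the spacer was seen lying in the crate after release. The third shim is still in the rack.
- **Not checked:** the gripper hid the shims in the gap after the wedge went in. I did not re-measure the bystanders.

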